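# Pack the copy-stand camera kit into its foam case

### The arm

A 7-joint arm with a two-finger parallel gripper is mounted at the origin on the work surface. World frame = base frame: x ahead of the robot, y to its left, z up, the work surface at z = 0. Lengths are in m, angles in rad, forces in N, time in s.
With the tool pointing down it reaches from about 0.4 to 0.875 m from the base axis. Payload 19.3 kg.
Tool frame: the origin (TCP) lies at the very end of the fingers, on their centre line; the grasp point (between the pads) lies bot.grasp_offset behind it (bot.grasp_offset is the distance from the TCP to the grasp point, in m); z points along the fingers, y is the direction in which the jaws open and shut (so a half turn about z gives the same grasp; the last joint's range is limited). The gripper opens to 85 mm and grips with 20 to 120 N. Pads are 22 mm wide; open, the fingers measure 114 mm over their backs; the gripper's body (76 mm by 85 mm) begins 54 mm behind the grasp point. The pads swing forward as they close: fully open they stand 13 mm farther back than shut.
Start: joints at [-1.219, 0.521, -0.036, 1.599, 0.021, 1.021, -0.113], TCP at [0.256, 0.57, 0.231] pointing down, gripper open.
Joint ranges: [-2.91, 2.91], [-0.3, 2.13], [-1.5, 1.42], [0.17, 2.43], [-1.26, 4.41], [0.16, 1.93], [-2.52, 2.52]. Speed limits (rad/s): [1.89, 1.89, 2.39, 2.39, 3.01, 3.01, 3.01].

### API

Orientations are given as [roll, pitch, yaw] about the fixed x, y, z axes, in that order (R = Rz(yaw) Ry(pitch) Rx(roll)).
In Python, from workcell import bot gives the robot as it stands. The module is installed in compiled form; this text tells all that it offers.
- The arm moves only by the shell command python3 -m handwheel 'ROWS' [OPENING] [FORCE]. ROWS is JSON, a list of rows, each a list of 6 numbers: the shift along the tool's x, y, z as a fraction of full scale, then the turn, a rotation vector about the tool's x, y, z as a fraction of full scale. In form: [[x, y, z, rx, ry, rz], ...]. A call has 1 to 8 rows; each row shifts and turns the commanded pose from where the row before left it, along the tool's axes as they then stand; what a row does not reach is not made up. Full scale, the value 1, is 0.025 m for a shift and 360 degrees for a turn. A row lasts 1/8 s, in which the tool goes at most 62.5 mm and 10.7 degrees, less where a joint would pass 70% of its speed; a pose out of reach is approached as far as the arm can. A call with a number of a shift or a turn outside -1 to 1 is refused whole. A call with a gripper value outside its range is refused whole. OPENING is the closure, from -1 (fully open) to 1 (shut), set as the call begins (- or left out, the last holds). The fingers move at their own pace and stop on an object; FORCE is the grip in N (left out, the last holds). Time passes only in rows, so rows that do not move let the fingers close. It gives the time, the measured TCP pose, the force and the opening at its end, in the units of the state.
- bot.observe(): the state, without advancing time (a new reading comes with each control period).
- bot.grab_frame(name): name is "side" or "top"; returns a dict with "pixels" (384x512x3 uint8, blue, green, red), "vertical_fov" (degrees; the focal length in pixels is half the picture's height over the tangent of half this angle, whatever the lens; pixels are square), "cx", "cy" (the principal point, pixels), "R" (3x3) and "t" (3): a world point X has camera coordinates R X + t. Camera axes: x right, y down, z forward; pixel columns grow to the right and rows downward; lengths in m; the calibration is good to about 2 mm. A picture is of the moment at which its call begins. There is no depth.
- bot.job_done(): hands the job in, once; it reports no verdict.
Trained networks look in a picture, given as the dict that the camera call returned (one of the last four; its "shot" number tells which), for a name from the list of things; names that differ only in an ending like _2 or _b are one class to them, and where a whole thing is asked for, a point or a joint stands for the part that bears it (a point fixed in the world has none). Each returns a list of dicts, best first, with "score" (0 to 1); they miss things now and then, are a little off and sometimes report something else, mostly with a low value. They report only what shows in the picture. A call takes as long as a camera call. They do not tell look-alikes from the thing itself.
- bot.trace(picture, thing): "region" (384x512 bool, what is visible of it) and "point" ([column, row] in pixels, amid what is visible of it).
The state is a dict: "clock": time; "qpos": joint angles; "qd": joint speeds; "joint_efforts": joint torques, N m; "position": TCP position; "tool_rot": TCP orientation; "force": force on the tool from outside, world axes, zero at the start; "moment": the same for the moment, N m; "grip_width": finger opening in m.
Only numpy, scipy, OpenCV 4.12 (cv2) and the standard library are available. Lean on these libraries where they do the work, as an engineer would, in place of code of your own. Each camera call takes 0.05 s, during which the arm holds its last target.

### The job

Pack the camera kit into the foam-lined case: put the lens (standing upright, glass up), the charged battery (the one with the orange cover), the blue ball head (upright) and the white shutter remote each into the foam pocket cut for its shape, resting flat on the pocket floor. Set each thing down, do not drop it. The flat battery without a cover and the loupe do not belong in the case: leave them where they are on the gridded board.

Things in the scene. Friction and masses are not known exactly. Their poses are not given: they have to be found in the camera images.
- lens: Camera lens standing upright on the board: black ribbed cylinder with silver bands and a recessed dark-blue glass on top. Diameter 60 mm, height 66 mm, 0.2 to 0.36 kg. Origin: centre of its underside; z up along its axis. Goes into foam_lens.
- battery_full: Charged camera battery lying flat: grey block 56 mm (x) by 38 mm (y) by 21 mm high with a pale label and a thin ORANGE cover over its +x end (the last 15 mm, under 1 mm proud all round). Origin: centre of its underside; x along its length, z up. Goes into foam_battery, long side along the pocket's long side, either way round.
- ball_head: Tripod ball head standing upright: blue base, diameter 40 mm, 0-30 mm high; steel ball; blue platform with black top, diameter 40, 50-60 mm high (grip it across y); brass screw stub up to 67 mm. A black knob (diameter 12, centred 22 mm high) sticks out along +x to 36 mm from the axis. About 0.16 kg. Origin: centre of its underside, z up. Goes into foam_head, any way round; the knob clears the foam.
- remote: Wireless shutter remote lying flat: slim white block 78 mm (x) by 24 mm (y) by 20 mm high, rounded edges, silver round button on top near +x, a thin wire loop 6 mm long at the -x end. Origin: centre of its underside; x along its length, z up. Goes into foam_remote, either way round.
- battery_flat: Flat (empty) camera battery, a look-alike that stays on the board: same grey block, 56 by 38 by 21 mm, but no orange cover; bare brass contacts on top of its +x end. Origin: centre of its underside; x along its length.
- loupe: Viewing loupe, a look-alike of the lens that stays on the board: clear plastic foot of diameter 54 mm, narrower black barrel, wide silver rim and clear pale glass on top; 48 mm high. Origin: centre of its underside.
- foam_lens: Dark foam block, 106 by 106 by 34 mm, fixed in the case, with a LARGE ROUND pocket in its middle: diameter 76 mm, 22 mm deep, pale-blue floor. Origin: centre of the block's underside (4 mm above the table); the pocket floor is 12 mm and the foam's top 34 mm above it. Which block lies in which quarter of the case varies.
- foam_head: Foam block like foam_lens, with a SMALL ROUND pocket: diameter 56 mm, 12 mm deep, pale-blue floor. Origin: centre of the block's underside; pocket floor 22 mm, foam's top 34 mm above it. The four blocks lie two by two, 107 mm between centres, all turned alike, in an open case 222 mm square outside, its walls 2 mm lower than the foam.
- foam_battery: Foam block like foam_lens, with a BROAD RECTANGULAR pocket: 74 mm (x) by 56 mm (y), 12 mm deep, pale-blue floor. Origin: centre of the block's underside; the pocket floor is 22 mm and the foam's top 34 mm above it; x along the pocket's long side.
- foam_remote: Foam block like foam_lens, with a LONG NARROW pocket: 94 mm (x) by 40 mm (y), 12 mm deep, pale-blue floor. Origin: centre of the block's underside; the pocket floor is 22 mm and the foam's top 34 mm above it; x along the pocket's long side.
Not all that is in view belongs to the job. Of the things that look like the ball_head, the smaller one is meant. Leave any green or yellow look-alike of the foam_lens alone.

How it is judged:
By the outcome, as a careful person would: the job done as asked, in the order asked, and still so for the second after the job is handed in, with the robot touching nothing.
It also fails if it takes over 96 s, if anything falls off the work surface, if the arm or the gripper's body presses on something with over 40 N, if the wrist force passes 120 N, or if a joint passes its speed limit or range.

## Working session

There is one attempt and no reset: what is moved stays moved. The work goes in short steps, Python scripts to look and compute and a shell command to move; the robot and the scene stay as the last step left them, time stands still between calls to the robot, and variables do not carry over. Pictures are saved under pics/ and viewed, and the job is handed in when it is done.

```bash
mkdir -p pics
cat > h.py <<'E'
import numpy as np, cv2
from workcell import bot
def shot(n,f):
    p=bot.grab_frame(n); cv2.imwrite(f'pics/{f}.png',p['pixels']); return p
E
python3 - <<'E'
from h import *
o=bot.observe(); print(o, bot.grasp_offset)
for n in('top','side'):
    p=shot(n,n+'0'); print(n,p['vertical_fov'],p['cx'],p['cy'],np.round(p['R'],3).tolist(),np.round(p['t'],3))
E
```

```text
{'clock': 0.0, 'qpos': array([-1.21918971,  0.52202101, -0.03635901,  1.59999192,  0.02117204,
        1.02109883, -0.11280338]), 'qd': array([ 3.87599018e-05, -5.63052207e-04, -6.27060345e-04, -5.53313096e-04,
        4.59722341e-04,  1.16005451e-03,  2.93866781e-04]), 'joint_efforts': array([-1.20758928e-04, -9.27100396e+01,  1.98000446e+00, -3.69920218e+01,
        1.78606447e-02,  8.35432496e-03, -3.20570621e-05]), 'position': array([0.25575363, 0.56991046, 0.23072677]), 'tool_rot': array([-3.14045763e+00,  4.13483029e-05,  2.71978520e+00]), 'force': array([ 0.17777663, -0.37897702,  0.87088975]), 'moment': array([ 0.00169217,  0.06540689, -0.04117139]), 'grip_width': 0.08561139953047889} 0.0187
top 49.73891288809625 254.03807863402903 187.32818376988234 [[0.011, -1.0, 0.006], [-0.995, -0.011, -0.097], [0.097, -0.005, -0.995]] [0.05  0.493 1.143]
side 49.41224541177893 251.73151875306039 193.62204727053285 [[0.894, -0.448, 0.004], [-0.32, -0.644, -0.695], [0.314, 0.62, -0.719]] [-0.414  0.219  0.991]
```

View pics/top0.png

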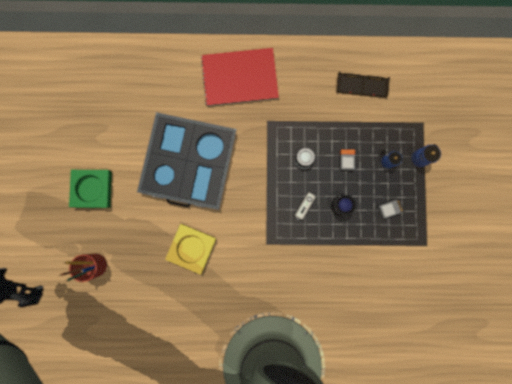

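View pics/side0.png

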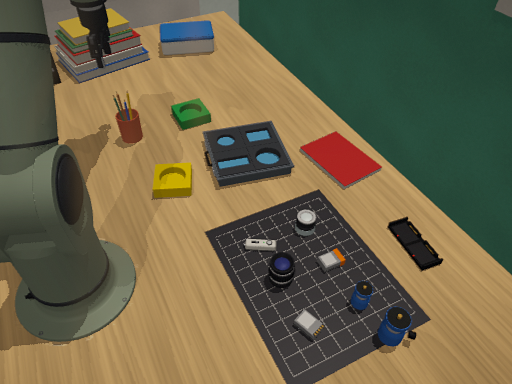

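Run:
```python
from h import *
P={}
import pickle
names=['lens','battery_full','ball_head','remote','battery_flat','loupe','foam_lens','foam_head','foam_battery','foam_remote']
out={}
for n in('top','side'):
    p=bot.grab_frame(n); P[n]=p
    for k in names:
        r=bot.trace(p,k); out[n,k]=r
        for d in r[:4]:
            ys,xs=np.nonzero(d['region'])
            print(n,k,round(d['score'],2),np.round(d['point'],1),len(xs),'bbox',(xs.min(),ys.min(),xs.max(),ys.max()) if len(xs) else '', (xs.mean().round(1),ys.mean().round(1)))
pickle.dump((P,out),open('tr.pkl','wb'))
a=P['top']['pixels'][110:255,255:450]; cv2.imwrite('pics/topA.png',cv2.resize(a,None,fx=4,fy=4,interpolation=cv2.INTER_CUBIC))
a=P['side']['pixels'][185:350,200:430]; cv2.imwrite('pics/sideA.png',cv2.resize(a,None,fx=3.4,fy=3.4,interpolation=cv2.INTER_CUBIC))
a=P['top']['pixels'][100:225,60:250]; cv2.imwrite('pics/topB.png',cv2.resize(a,None,fx=4,fy=4,interpolation=cv2.INTER_CUBIC))
```

```text
top lens 0.68 [344.7 203.1] 460 bbox (np.int64(331), np.int64(194), np.int64(356), np.int64(216)) (np.float64(343.4), np.float64(205.2))
top lens 0.67 [165.7 175. ] 1497 bbox (np.int64(142), np.int64(153), np.int64(186), np.int64(197)) (np.float64(163.9), np.float64(174.8))
top battery_full 0.53 [349.3 156.9] 296 bbox (np.int64(340), np.int64(150), np.int64(354), np.int64(170)) (np.float64(346.9), np.float64(159.9))
top ball_head 0.82 [393.1 157.7] 313 bbox (np.int64(382), np.int64(150), np.int64(402), np.int64(169)) (np.float64(391.1), np.float64(159.4))
top ball_head 0.77 [427.5 157.3] 507 bbox (np.int64(412), np.int64(144), np.int64(441), np.int64(166)) (np.float64(426.6), np.float64(155.1))
top battery_flat 0.66 [389.2 212.6] 277 bbox (np.int64(379), np.int64(200), np.int64(401), np.int64(217)) (np.float64(390.0), np.float64(208.7))
top loupe 0.88 [305.  158.5] 307 bbox (np.int64(294), np.int64(149), np.int64(313), np.int64(168)) (np.float64(303.9), np.float64(158.3))
top foam_lens 0.94 [ 91.8 189.1] 1579 bbox (np.int64(69), np.int64(170), np.int64(112), np.int64(207)) (np.float6
[... 2331 characters left out ...]
[171.1 181. ] 1242 bbox (np.int64(151), np.int64(163), np.int64(191), np.int64(196)) (np.float64(171.9), np.float64(179.6))
side foam_head 0.65 [226.3 142.9] 747 bbox (np.int64(206), np.int64(127), np.int64(245), np.int64(152)) (np.float64(225.0), np.float64(139.6))
side foam_head 0.55 [279.7 267.2] 801 bbox (np.int64(268), np.int64(251), np.int64(294), np.int64(287)) (np.float64(281.2), np.float64(269.6))
side foam_battery 0.91 [255.1 133.6] 662 bbox (np.int64(240), np.int64(123), np.int64(277), np.int64(145)) (np.float64(258.1), np.float64(134.0))
side foam_remote 0.75 [232.8 162.7] 869 bbox (np.int64(213), np.int64(148), np.int64(254), np.int64(176)) (np.float64(232.8), np.float64(161.6))
```

View pics/topA.png

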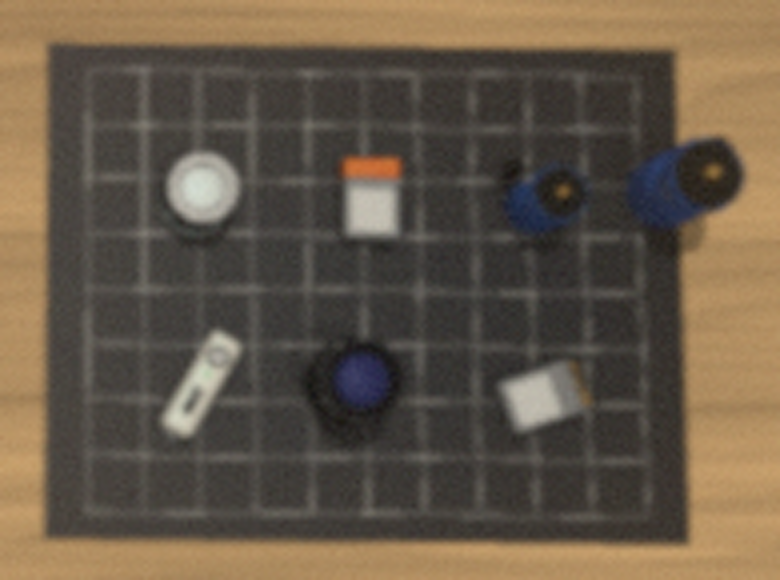

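View pics/sideA.png

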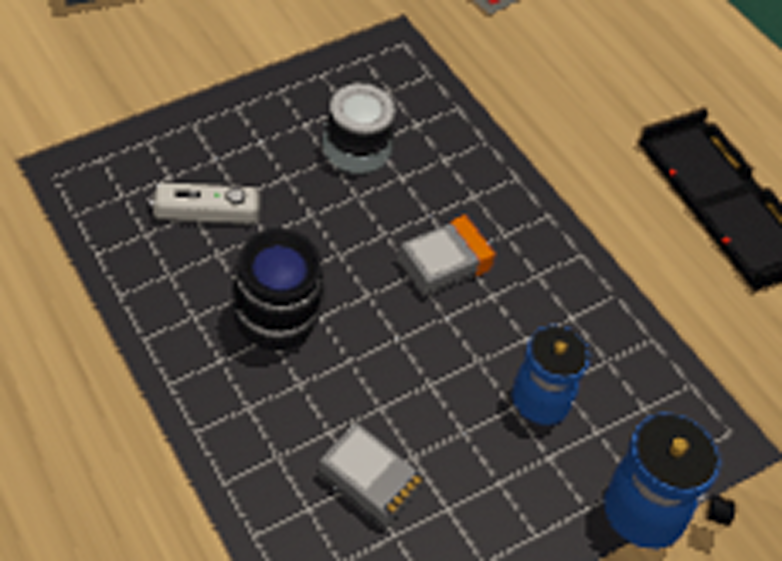

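View pics/topB.png

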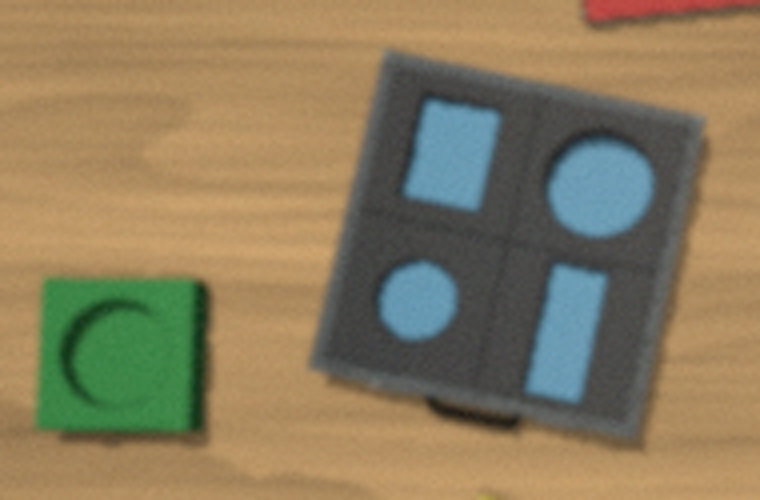

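```bash
cat > fit.py <<'E'
from h import *
from scipy.optimize import least_squares, minimize
def proj(p,X):
    X=np.atleast_2d(X); f=192/np.tan(np.radians(p['vertical_fov'])/2)
    c=X@np.array(p['R']).T+p['t']; return np.c_[f*c[:,0]/c[:,2]+p['cx'],f*c[:,1]/c[:,2]+p['cy']]
def ray(p,uv,z):
    f=192/np.tan(np.radians(p['vertical_fov'])/2); R=np.array(p['R']); t=np.array(p['t'])
    d=R.T@np.array([(uv[0]-p['cx'])/f,(uv[1]-p['cy'])/f,1]); C=-R.T@t
    return C+d*(z-C[2])/d[2]
def cyl(d,z0,z1,cx=0):
    a=np.linspace(0,2*np.pi,24,endpoint=False)
    return np.vstack([np.c_[cx+d/2*np.cos(a),d/2*np.sin(a),0*a+z] for z in(z0,z1)])
def box(l,w,h): return np.array([[sx*l/2,sy*w/2,z] for sx in(-1,1) for sy in(-1,1) for z in(0,h)])
M={'lens':cyl(.06,0,.066),'battery_full':box(.056,.038,.021),'battery_flat':box(.056,.038,.021),'remote':box(.078,.024,.02),
'ball_head':cyl(.04,0,.06),'loupe':cyl(.054,0,.048)}
def place(V,q):
    c,s=np.cos(q[2]),np.sin(q[2]); return np.c_[c*V[:,0]-s*V[:,1]+q[0],s*V[:,0]+c*V[:,1]+q[1],V[:,2]]
S=8
def sil(p,V):
    m=np.zeros((384,512),np.uint8); uv=proj(p,V)
    h=cv2.convexHull(uv.astype(np.float32))
    cv2.fillConvexPoly(m,np.round(h*16).astype(np.int32),255,cv2.LINE_AA,4); return m/255.
def fit(V,obs,q0,rot=True):
    # obs: list of (pic, mask)
    def cost(q):
        q=q if rot else [q[0],q[1],0]; e=0
        for p,m in obs:
            s=sil(p,place(V,q)); e+=np.abs(s-m).sum()/m.sum()
        return e
    best=None
    for a in (np.linspace(0,np.pi,12,endpoint=False) if rot else [0]):
        x0=np.array([q0[0],q0[1],a]) if rot else np.array(q0[:2])
        sim=np.vstack([x0]+[x0+d for d in np.diag([.008,.008,.25][:len(x0)])])
        r=minimize(cost,x0,method='Nelder-Mead',options=dict(initial_simplex=sim,maxiter=120))
        if best is None or r.fun<best.fun: best=r
    return best.x,best.fun
E
cat > f1.py <<'E'
from fit import *
import pickle
P,out=pickle.load(open('tr.pkl','rb'))
C={}
# case
tops={k:[d for d in out['top',k]] for k in out if 0}
idx={'foam_lens':(1,1),'foam_head':(0,0),'foam_battery':(0,0),'foam_remote':(0,0)}
obs=[]
for k,(i,j) in idx.items():
    for n,ii in(('top',i),('side',j)):
        ys,xs=np.nonzero(out[n,k][ii]['region']); c=np.array([xs.mean(),ys.mean()]); obs.append((n,k,c)); print(n,k,ray(P[n],c,.038).round(4))
off={'foam_battery':(1,1),'foam_lens':(1,-1),'foam_head':(-1,1),'foam_remote':(-1,-1)}
def pos(q):
    return {k:place(np.array([[.0535*a,.0535*b,.038]]),q) for k,(a,b) in off.items()}
def res(q,only=None):
    d=pos(q); return np.concatenate([(proj(P[n],d[k])[0]-c) for n,k,c in obs if only in(None,n)])
for o in('top','side',None):
    r=least_squares(lambda q:res(q,o),[.5,.25,0]); print(o,r.x.round(4),np.abs(r.fun).max().round(2))
for k,v in pos(r.x).items(): print(k,v.round(4))
for k in M:
    for sel in(('top',),('side',),('top','side')):
        ob=[]
        for n in sel:
            if out[n,k]: ob.append((P[n],out[n,k][0]['region'].astype(float)))
        if not ob: continue
        ys,xs=np.nonzero(ob[0][1]); q0=ray(ob[0][0],(xs.mean(),ys.mean()),M[k][:,2].max()/2)
        q,f=fit(M[k],ob,q0,k not in('lens','ball_head','loupe'))
        print(k,sel,q.round(4),round(f,3))
E
python3 f1.py
```

```text
top foam_lens [0.6067 0.1801 0.038 ]
side foam_lens [0.6046 0.1769 0.038 ]
top foam_head [0.5237 0.3068 0.038 ]
side foam_head [0.5215 0.3047 0.038 ]
top foam_battery [0.6281 0.2868 0.038 ]
side foam_battery [0.6278 0.2834 0.038 ]
top foam_remote [0.5023 0.2016 0.038 ]
side foam_remote [0.4994 0.199  0.038 ]
top [ 0.5652  0.2438 -0.1976] 0.38
side [ 0.5632  0.2409 -0.2073] 0.31
None [ 0.5646  0.2431 -0.2012] 0.77
foam_battery [[0.6277 0.2848 0.038 ]]
foam_lens [[0.6063 0.18   0.038 ]]
foam_head [[0.5229 0.3062 0.038 ]]
foam_remote [[0.5015 0.2014 0.038 ]]
lens ('top',) [ 0.4434 -0.1924] 0.152
lens ('side',) [ 0.445  -0.1925] 0.228
lens ('top', 'side') [ 0.444  -0.1917] 0.383
battery_full ('top',) [ 0.5752 -0.2104 -0.0096] 0.184
battery_full ('side',) [ 0.5749 -0.2116  3.1606] 0.177
battery_full ('top', 'side') [ 0.5748 -0.2112  3.1444] 0.364
battery_flat ('top',) [ 0.4374 -0.3321 -1.3172] 0.266
battery_flat ('side',) [ 0.4337 -0.3309  1.9453] 0.152
battery_flat ('top', 'side') [ 0.4345 -0.3306 -1.188 ] 0.439
remote ('side',) [ 0.4404 -0.0895  2.6851] 0.192
remote ('top', 'side') [ 0.4404 -0.0895  2.6851] 0.192
ball_head ('top',) [ 0.5734 -0.3312] 0.163
ball_head ('side',) [ 0.574  -0.3326] 0.16
ball_head ('top', 'side') [ 0.5737 -0.3323] 0.325
loupe ('top',) [ 0.5749 -0.0852] 0.263
loupe ('side',) [ 0.5763 -0.0877] 0.189
loupe ('top', 'side') [ 0.5774 -0.0865] 0.461
```

```bash
cat > f2.py <<'E'
from fit import *
import pickle
P,out=pickle.load(open('tr.pkl','rb'))
t=P['top']['pixels']; s=P['side']['pixels']
# remote: bright pixels
def seg(img,x0,y0,x1,y1,f):
    m=np.zeros(img.shape[:2]); sub=img[y0:y1,x0:x1].astype(int); m[y0:y1,x0:x1]=f(sub); return m
mt=seg(t,290,186,322,226,lambda a:(a.min(2)>105))
ms=out['side','remote'][0]['region'].astype(float)
ms2=seg(s,238,232,282,256,lambda a:(a.min(2)>100))
for ob in ([(P['top'],mt)],[(P['side'],ms)],[(P['side'],ms2)],[(P['top'],mt),(P['side'],ms)]):
    print('remote',ob[0][1].sum(),fit(M['remote'],ob,[.44,-.09]))
print('knob top',ray(P['top'],(383,151.5),.022))
print('glass',ray(P['top'],(255+362/4,110+378/4),.06))
print('knob side?')
print('cup',ray(P['top'],(88,266),.09),'bighead',ray(P['top'],(420,158),.03))
print('green',ray(P['top'],(90,188),.03),'tip head',ray(P['top'],(255+563/4,110+190/4),.067))
a=s[270:315,335:385]; cv2.imwrite('pics/hd.png',cv2.resize(a,None,fx=10,fy=10,interpolation=cv2.INTER_CUBIC))
a=t[135:185,365:450]; cv2.imwrite('pics/hdt.png',cv2.resize(a,None,fx=8,fy=8,interpolation=cv2.INTER_CUBIC))
a=s[0:80,50:150]; cv2.imwrite('pics/grip.png',cv2.resize(a,None,fx=7,fy=7,interpolation=cv2.INTER_CUBIC))
E
python3 f2.py
```

```text
remote 238.0 (array([ 0.44378099, -0.08983339,  2.59838648]), np.float64(0.2697478991596638))
remote 368.0 (array([ 0.44040982, -0.08941749, -0.4644466 ]), np.float64(0.1916773231031543))
remote 326.0 (array([ 0.44337057, -0.08650177,  2.5954583 ]), np.float64(0.5800433056658246))
remote 238.0 (array([ 0.44126445, -0.08947241,  2.61225403]), np.float64(0.47847265504667347))
knob top [ 0.59903939 -0.31126632  0.022     ]
glass [ 0.44434873 -0.1939375   0.06      ]
knob side?
cup [0.2749365  0.48569489 0.09      ] bighead [ 0.58013194 -0.41323617  0.03      ]
green [0.48432355 0.51400881 0.03      ] tip head [ 0.57428417 -0.33150875  0.067     ]
```

View pics/hdt.png

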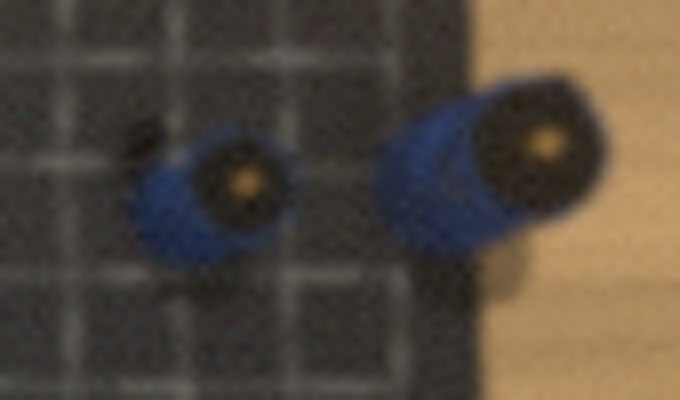

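View pics/hd.png

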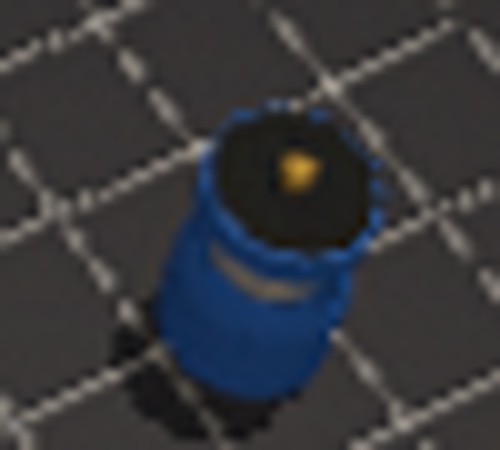

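View pics/grip.png

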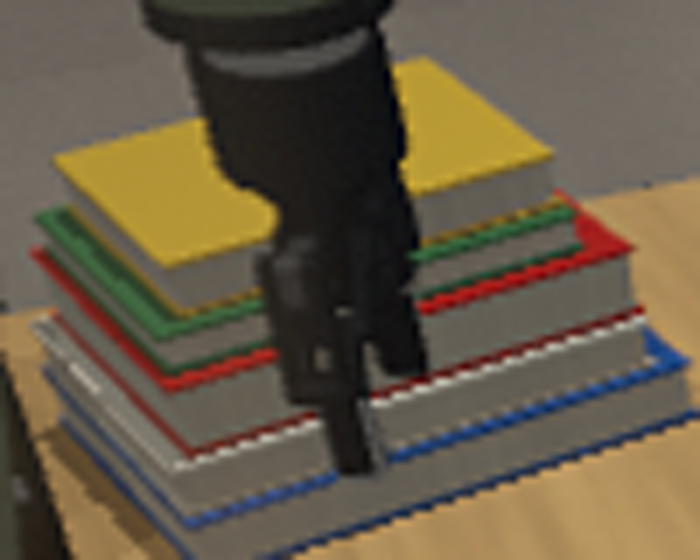

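```bash
python3 -m handwheel '[[-0.9,0.4,0,0,0,0],[-0.9,0.4,0,0,0,0],[-0.9,0.4,0,0,0,0],[-0.9,0.4,0,0,0,0],[-0.9,0.4,0,0,0,0],[-0.9,0.4,0,0,0,0],[-0.9,0.4,0,0,0,0],[-0.9,0.4,0,0,0,0]]' -1 60
python3 -m handwheel '[[0,0,0.4,0,0,0.026],[0,0,0.4,0,0,0.026],[0,0,0.4,0,0,0.026],[0,0,0.4,0,0,0.026],[0,0,0.4,0,0,0.026],[0,0,0.4,0,0,0.026],[0,0,0.4,0,0,0.027]]' 1
```

```text
clock: 2.2
position: [0.4541, 0.5693, 0.2312]
tool_rot: [-3.141, -0.0, 2.72]
force: [-0.6, -0.4, 1.4]
grip_width: 0.0854
clock: 3.08
position: [0.4533, 0.5694, 0.1608]
tool_rot: [-3.142, 0.0, 1.564]
force: [0.8, 1.0, -1.0]
grip_width: 0.0002
```

```bash
python3 -m handwheel '[[-1,0.08,0,0,0,0],[-1,0.08,0,0,0,0],[-1,0.08,0,0,0,0],[-1,0.08,0,0,0,0],[-1,0.08,0,0,0,0],[-1,0.08,0,0,0,0],[-1,0.08,0,0,0,0],[-1,0.08,0,0,0,0]]' >/dev/null
python3 -m handwheel '[[-1,0.08,0,0,0,0],[-1,0.08,0,0,0,0],[-1,0.08,0,0,0,0],[-1,0.08,0,0,0,0],[-1,0.08,0,0,0,0],[-1,0.08,0,0,0,0],[-1,0.08,0,0,0,0],[-1,0.08,0,0,0,0]]'
python3 -m handwheel '[[-1,0.08,0,0,0,0],[-1,0.08,0,0,0,0],[-1,0.08,0,0,0,0],[-1,0.08,0,0,0,0],[-1,0.08,0,0,0,0],[-1,0.08,0,0,0,0],[-1,0.08,0,0,0,0],[-1,0.08,0,0,0,0]]' 
python3 -m handwheel '[[-1,0.08,0,0,0,0],[-1,0.08,0,0,0,0],[-1,0.08,0,0,0,0],[-1,0.08,0,0,0,0],[-0.8,0,0,0,0,0]]'
```

```text
clock: 5.08
position: [0.4845, 0.1679, 0.1614]
tool_rot: [3.141, -0.0, 1.57]
force: [0.4, -0.5, -0.0]
grip_width: -0.0003
clock: 6.08
position: [0.5001, -0.0321, 0.1614]
tool_rot: [3.141, -0.0, 1.57]
force: [0.7, 0.6, -0.8]
grip_width: 0.0002
clock: 6.7
position: [0.5078, -0.1523, 0.1613]
tool_rot: [3.141, 0.0, 1.569]
force: [-0.4, -0.4, -0.4]
grip_width: -0.0003
```

Touch test with shut fingers on free board.

```bash
python3 -m handwheel '[[0,0,1,0,0,0],[0,0,1,0,0,0],[0,0,1,0,0,0],[0,0,1,0,0,0],[0,0,1,0,0,0],[0,0,1,0,0,0]]'
python3 -m handwheel '[[0,0,0.08,0,0,0],[0,0,0.08,0,0,0],[0,0,0.04,0,0,0]]'
python3 -m handwheel '[[0,0,0.04,0,0,0],[0,0,0.04,0,0,0]]'
```

```text
clock: 7.45
position: [0.5078, -0.1512, 0.0106]
tool_rot: [3.141, 0.0, 1.57]
force: [0.1, 0.1, 0.7]
grip_width: 0.0001
clock: 7.82
position: [0.5087, -0.1508, 0.0071]
tool_rot: [3.14, 0.0, 1.57]
force: [-0.7, -0.2, -0.0]
grip_width: -0.0
clock: 8.07
position: [0.5084, -0.1505, 0.0046]
tool_rot: [3.141, 0.0, 1.57]
force: [0.5, -0.0, -0.7]
grip_width: 0.0001
```

```bash
python3 -m handwheel '[[0,0,0.04,0,0,0],[0,0,0,0,0,0]]'
python3 -m handwheel '[[0,0,0.04,0,0,0],[0,0,0,0,0,0]]'
```

```text
clock: 8.32
position: [0.5082, -0.1506, 0.0033]
tool_rot: [-3.142, 0.0, 1.57]
force: [0.1, 0.1, 0.2]
grip_width: 0.0001
clock: 8.57
position: [0.5082, -0.1506, 0.0022]
tool_rot: [-3.141, 0.0, 1.57]
force: [0.1, 0.5, 0.0]
grip_width: -0.0003
```

```bash
python3 -m handwheel '[[0,0,0.04,0,0,0],[0,0,0,0,0,0]]'
```

```text
clock: 8.82
position: [0.5082, -0.1505, 0.0012]
tool_rot: [-3.141, 0.0, 1.57]
force: [0.3, -0.3, -0.5]
grip_width: 0.0005
```

```bash
python3 -m handwheel '[[0,0,-1,0,0,0],[0,0,-1,0,0,0],[0,0,-1,0,0,0],[0,0,-1,0,0,0],[-0.55,-0.86,0,0,0,0],[-0.55,-0.86,0,0,0,0],[-0.55,-0.86,0,0,0,0],[0,0,0,0,0,0]]' -1
python3 - <<'E'
from h import *
for n in('top','side'): p=shot(n,'l_'+n)
s=p['pixels'][180:330,200:350]; cv2.imwrite('pics/l_s.png',cv2.resize(s,None,fx=4,fy=4))
E
```

```text
clock: 9.82
position: [0.4424, -0.1928, 0.1015]
tool_rot: [-3.141, 0.0, 1.568]
force: [0.7, -0.4, -0.9]
grip_width: 0.0855
```

View pics/l_s.png

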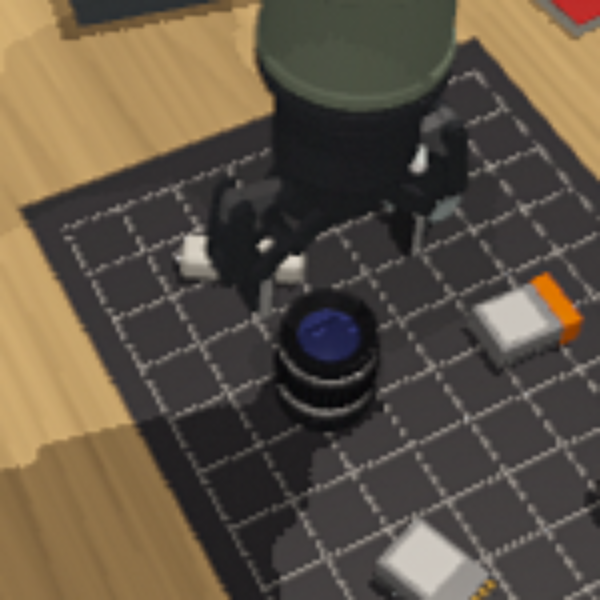

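```bash
python3 -m handwheel '[[0,0.06,0.75,0,0,0],[0,0,0.75,0,0,0],[0,0,0.75,0,0,0],[0,0,0.65,0,0,0],[0,0,0,0,0,0]]'
python3 -m handwheel '[[0,0,0,0,0,0],[0,0,0,0,0,0],[0,0,0,0,0,0],[0,0,0,0,0,0],[0,0,0,0,0,0]]' 1 50
```

```text
clock: 10.55
position: [0.4449, -0.1914, 0.0279]
tool_rot: [-3.14, -0.001, 1.57]
force: [0.0, -0.1, 0.4]
grip_width: 0.0856
clock: 11.18
position: [0.4455, -0.1919, 0.0297]
tool_rot: [3.141, 0.0, 1.57]
force: [-1.4, 1.0, 6.8]
grip_width: 0.0592
```

```bash
python3 -m handwheel '[[0,0,-1,0,0,0],[0,0,-1,0,0,0],[0,0,-1,0,0,0],[0,0,-1,0,0,0],[0,0,0,0,0,0]]'
python3 -m handwheel '[[1,0.43,0,0,0,0],[1,0.43,0,0,0,0],[1,0.43,0,0,0,0],[1,0.43,0,0,0,0],[1,0.43,0,0,0,0],[1,0.43,0,0,0,0],[1,0.43,0,0,0,0],[1,0.43,0,0,0,0]]'
python3 -m handwheel '[[1,0.43,0,0,0,0],[1,0.43,0,0,0,0],[1,0.43,0,0,0,0],[1,0.43,0,0,0,0],[1,0.43,0,0,0,0],[1,0.43,0,0,0,0],[0.9,0.43,0,0,0,0],[0,0,0,0,0,0]]'
```

```text
clock: 11.8
position: [0.4462, -0.1919, 0.1305]
tool_rot: [3.138, 0.001, 1.57]
force: [-0.1, 0.8, -3.0]
grip_width: 0.0593
clock: 12.8
position: [0.5313, 0.0091, 0.1279]
tool_rot: [-3.141, 0.0, 1.57]
force: [0.3, -0.6, -2.3]
grip_width: 0.0589
clock: 13.8
position: [0.6065, 0.1826, 0.1274]
tool_rot: [-3.141, -0.0, 1.572]
force: [0.2, 0.4, -2.5]
grip_width: 0.0587
```

```bash
python3 - <<'E'
from h import *
t=shot('top','p1t')['pixels'][100:225,120:270]; s=shot('side','p1s')['pixels'][80:205,180:330]
cv2.imwrite('pics/p1.png',cv2.resize(np.hstack([t,s]),None,fx=2.6,fy=2.6,interpolation=cv2.INTER_CUBIC))
E
python3 -m handwheel '[[-0.1,0,1,0,0,0],[0,0,1,0,0,0],[0,0,0.6,0,0,0],[0,0,0.2,0,0,0],[0,0,0,0,0,0]]'
```

```text
clock: 14.52
position: [0.6069, 0.1779, 0.059]
tool_rot: [3.141, 0.0, 1.57]
force: [0.4, 0.0, -2.0]
grip_width: 0.0588
```

View pics/p1.png

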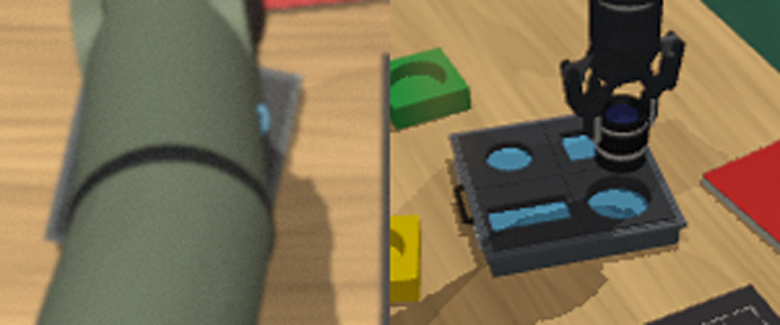

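Run:
```python
from h import *
s=shot('side','p2s')['pixels'][100:190,200:310]
cv2.imwrite('pics/p2.png',cv2.resize(s,None,fx=6,fy=6,interpolation=cv2.INTER_CUBIC))
```

```text
(no output)
```

View pics/p2.png

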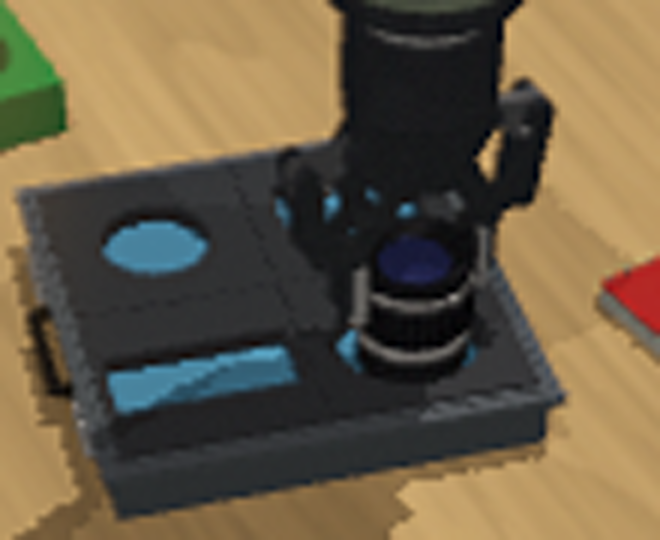

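```bash
python3 -m handwheel '[[0.06,0,0.2,0,0,0],[0,0,0.2,0,0,0],[0,0,0.08,0,0,0],[0,0,0,0,0,0]]'
python3 -m handwheel '[[0,0,0.04,0,0,0],[0,0,0,0,0,0]]'
```

```text
clock: 15.08
position: [0.6067, 0.1795, 0.0467]
tool_rot: [-3.141, 0.0, 1.57]
force: [0.5, -0.5, -2.2]
grip_width: 0.0587
clock: 15.32
position: [0.6068, 0.1796, 0.0458]
tool_rot: [3.142, 0.0, 1.57]
force: [1.0, -0.4, -2.7]
grip_width: 0.059
```

```bash
python3 -m handwheel '[[0,0,0.04,0,0,0],[0,0,0,0,0,0]]'
python3 -m handwheel '[[0,0,0.02,0,0,0],[0,0,0,0,0,0]]'
```

```text
clock: 15.58
position: [0.6069, 0.1796, 0.0457]
tool_rot: [3.141, -0.0, 1.57]
force: [-6.6, -0.6, 14.1]
grip_width: 0.0588
clock: 15.82
position: [0.6069, 0.1796, 0.0457]
tool_rot: [3.141, -0.001, 1.57]
force: [-9.2, -2.3, 21.7]
grip_width: 0.0589
```

```bash
python3 -m handwheel '[[0,0,-0.05,0,0,0],[0,0,0,0,0,0]]'
python3 -m handwheel '[[0,0,0,0,0,0],[0,0,0,0,0,0],[0,0,0,0,0,0]]' -1
python3 -m handwheel '[[0,0,-1,0,0,0],[0,0,-1,0,0,0],[0,0,-1,0,0,0],[0,0,-1,0,0,0],[0,0,-0.4,0,0,0]]'
python3 - <<'E'
from h import *
s=shot('side','p3s')['pixels'][100:190,200:310]
cv2.imwrite('pics/p3.png',cv2.resize(s,None,fx=6,fy=6,interpolation=cv2.INTER_CUBIC))
E
```

```text
clock: 16.08
position: [0.6069, 0.1797, 0.0458]
tool_rot: [3.141, -0.0, 1.57]
force: [-1.5, 0.6, 5.1]
grip_width: 0.0586
clock: 16.45
position: [0.6068, 0.1796, 0.0455]
tool_rot: [3.142, 0.0, 1.57]
force: [-0.3, 0.9, -0.1]
grip_width: 0.0851
clock: 17.08
position: [0.6073, 0.1797, 0.1568]
tool_rot: [3.14, -0.001, 1.57]
force: [-0.1, -0.6, -1.3]
grip_width: 0.0854
```

View pics/p3.png

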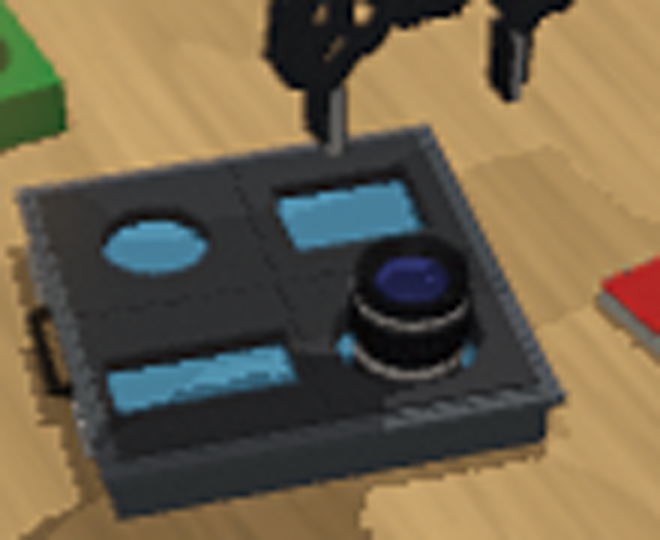

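```bash
python3 -m handwheel '[[-0.98,-0.09,0,0,0,0],[-0.98,-0.09,0,0,0,0],[-0.98,-0.09,0,0,0,0],[-0.98,-0.09,0,0,0,0],[-0.98,-0.09,0,0,0,0],[-0.98,-0.09,0,0,0,0],[-0.98,-0.09,0,0,0,0],[-0.98,-0.09,0,0,0,0]]' -0.35 >/dev/null
python3 -m handwheel '[[-0.98,-0.09,0,0,0,0],[-0.98,-0.09,0,0,0,0],[-0.98,-0.09,0,0,0,0],[-0.98,-0.09,0,0,0,0],[-0.98,-0.09,0,0,0,0],[-0.98,-0.09,0,0,0,0],[-0.98,-0.09,0,0,0,0],[-0.98,-0.09,0,0,0,0]]'
python3 -m handwheel '[[0,0,0.4,0,0,-0.0278],[0,0,0.4,0,0,-0.0278],[0,0,0.4,0,0,-0.0278],[0,0,0.4,0,0,-0.0278],[0,0,0.4,0,0,-0.0278],[0,0,0.4,0,0,-0.0278],[0,0,0.4,0,0,-0.0278],[0,0,0.4,0,0,-0.0278]]' >/dev/null
python3 -m handwheel '[[0,0,0.4,0,0,-0.0278],[0,0,0,0,0,0],[0,0,0,0,0,0]]'
python3 - <<'E'
from h import *
s=shot('side','b1')['pixels'][190:300,260:400]
cv2.imwrite('pics/b1.png',cv2.resize(s,None,fx=5,fy=5,interpolation=cv2.INTER_CUBIC))
E
```

```text
clock: 19.12
position: [0.5691, -0.2145, 0.155]
tool_rot: [-3.141, 0.0, 1.569]
force: [-0.6, 0.4, -0.8]
grip_width: 0.0577
clock: 20.5
position: [0.57, -0.2131, 0.0656]
tool_rot: [-3.142, -0.0, 3.137]
force: [0.7, 0.2, 0.2]
grip_width: 0.0571
```

View pics/b1.png

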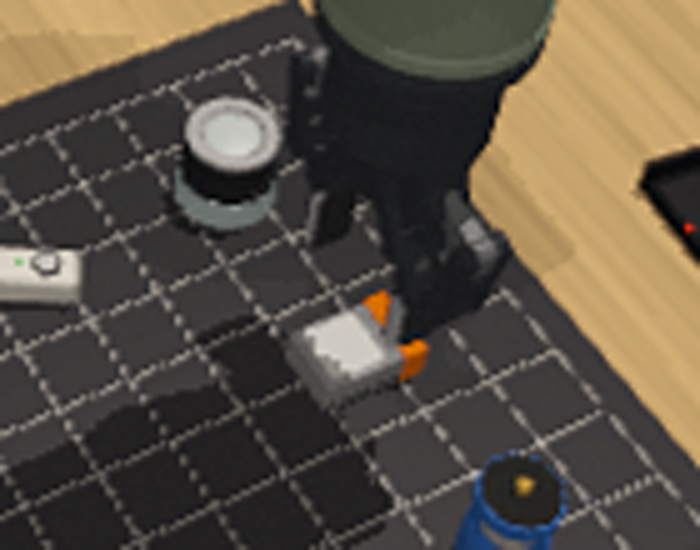

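```bash
python3 -m handwheel '[[0,0.08,0.7,0,0,0],[0,0,0.7,0,0,0],[0,0,0.5,0,0,0],[0,0,0.2,0,0,0],[0,0,0,0,0,0]]'
python3 -m handwheel '[[0,0,0,0,0,0],[0,0,0,0,0,0],[0,0,0,0,0,0],[0,0,0,0,0,0]]' 1 50
python3 -m handwheel '[[0,0,-0.3,0,0,0],[0,0,-0.7,0,0,0],[0,0,-1,0,0,0],[0,0,-1,0,0,0],[0,0,0,0,0,0]]'
python3 - <<'E'
from h import *
s=shot('side','b2')['pixels'][160:300,260:400]
cv2.imwrite('pics/b2.png',cv2.resize(s,None,fx=4,fy=4,interpolation=cv2.INTER_CUBIC))
E
```

```text
clock: 21.18
position: [0.5703, -0.2103, 0.0127]
tool_rot: [3.141, -0.001, -3.141]
force: [0.5, 0.2, -0.1]
grip_width: 0.0575
clock: 21.68
position: [0.5708, -0.2105, 0.0139]
tool_rot: [-3.141, 0.001, -3.141]
force: [-1.4, 1.5, 5.5]
grip_width: 0.0364
clock: 22.3
position: [0.5716, -0.2108, 0.0909]
tool_rot: [-3.14, 0.004, -3.141]
force: [0.4, 0.3, -1.5]
grip_width: 0.0358
```

View pics/b2.png

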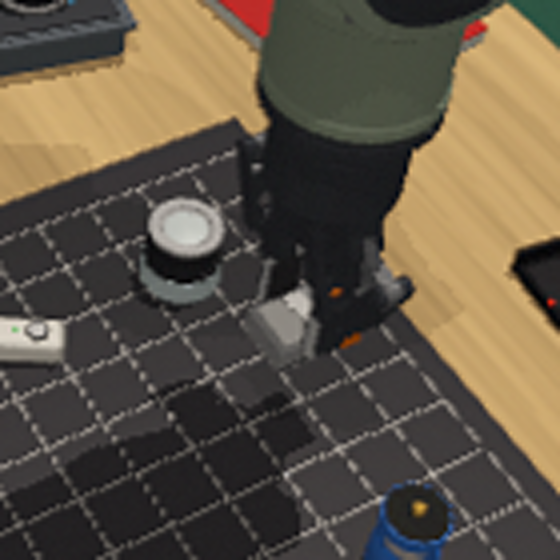

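```bash
python3 -m handwheel '[[0,0.5,-1,0,0,0],[0,1,-1,0,0,0],[-0.11,1,0,0,0,0],[-0.11,1,0,0,0,0],[-0.11,1,0,0,0,0],[-0.11,1,0,0,0,0],[-0.11,1,0,0,0,0],[-0.11,1,0,0,0,0]]'
python3 -m handwheel '[[-0.11,1,0,0,0,0],[-0.11,1,0,0,0,0],[-0.11,1,0,0,0,0],[-0.11,1,0,0,0,0],[-0.11,1,0,0,0,0],[-0.11,1,0,0,0,0],[-0.11,1,0,0,0,0],[-0.11,1,0,0,0,0]]'
python3 -m handwheel '[[-0.11,1,0,0,0,0],[-0.11,1,0,0,0,0],[-0.11,1,0,0,0,0],[-0.1,1,0,0,0,0],[0,0.4,0,0,0,0],[0,0,0,0,0,0.016],[0,0,0,0,0,0.016],[0,0,0,0,0,0]]'
```

```text
clock: 23.35
position: [0.5865, -0.022, 0.1375]
tool_rot: [-3.142, -0.001, -3.141]
force: [0.0, 0.3, -0.6]
grip_width: 0.0362
clock: 24.35
position: [0.6084, 0.1778, 0.1375]
tool_rot: [-3.141, -0.001, -3.141]
force: [0.1, 0.1, -1.7]
grip_width: 0.0363
clock: 25.35
position: [0.6196, 0.2869, 0.138]
tool_rot: [-3.141, 0.0, 2.941]
force: [-0.0, -0.2, -1.7]
grip_width: 0.036
```

```bash
python3 -m handwheel '[[-0.18,-0.02,0.8,0,0,0],[0,0,1,0,0,0],[0,0,0.8,0,0,0],[0,0,0.5,0,0,0],[0,0,0,0,0,0]]'
python3 - <<'E'
from h import *
s=shot('side','b3')['pixels'][90:190,200:310]
cv2.imwrite('pics/b3.png',cv2.resize(s,None,fx=6,fy=6,interpolation=cv2.INTER_CUBIC))
E
```

```text
clock: 25.98
position: [0.6235, 0.2855, 0.0595]
tool_rot: [-3.141, -0.001, 2.941]
force: [0.2, 0.3, -1.1]
grip_width: 0.0364
```

View pics/b3.png

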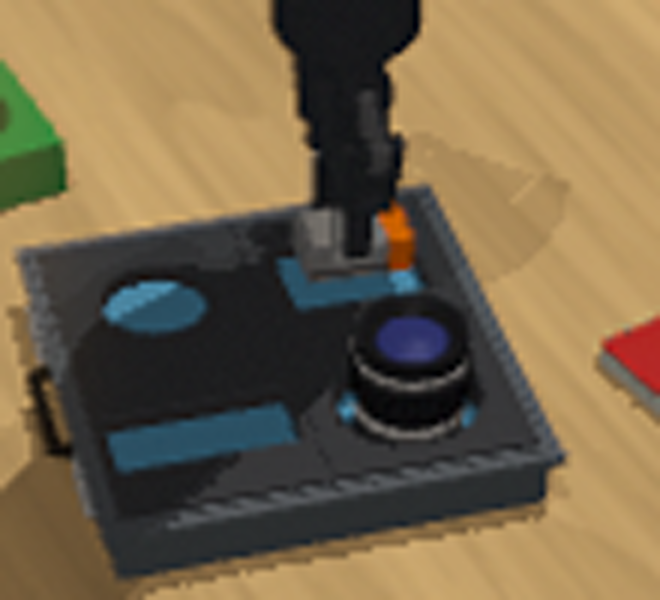

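```bash
python3 -m handwheel '[[0,0,0.25,0,0,0],[0,0,0.2,0,0,0],[0,0,0.16,0,0,0],[0,0,0,0,0,0]]'
python3 - <<'E'
from h import *
s=shot('side','b4')['pixels'][90:190,200:310]
cv2.imwrite('pics/b4.png',cv2.resize(s,None,fx=6,fy=6,interpolation=cv2.INTER_CUBIC))
E
python3 -m handwheel '[[0,0,0.06,0,0,0],[0,0,0,0,0,0]]'
python3 -m handwheel '[[0,0,0.04,0,0,0],[0,0,0,0,0,0]]'
```

```text
clock: 26.52
position: [0.6237, 0.2857, 0.045]
tool_rot: [-3.141, -0.0, 2.941]
force: [0.6, 0.4, -1.6]
grip_width: 0.0364
clock: 26.82
position: [0.6238, 0.2857, 0.0438]
tool_rot: [-3.142, -0.0, 2.941]
force: [0.8, -0.6, -1.0]
grip_width: 0.0364
clock: 27.08
position: [0.6238, 0.2858, 0.0427]
tool_rot: [-3.142, -0.0, 2.941]
force: [-0.6, 0.3, -1.5]
grip_width: 0.0367
```

View pics/b4.png

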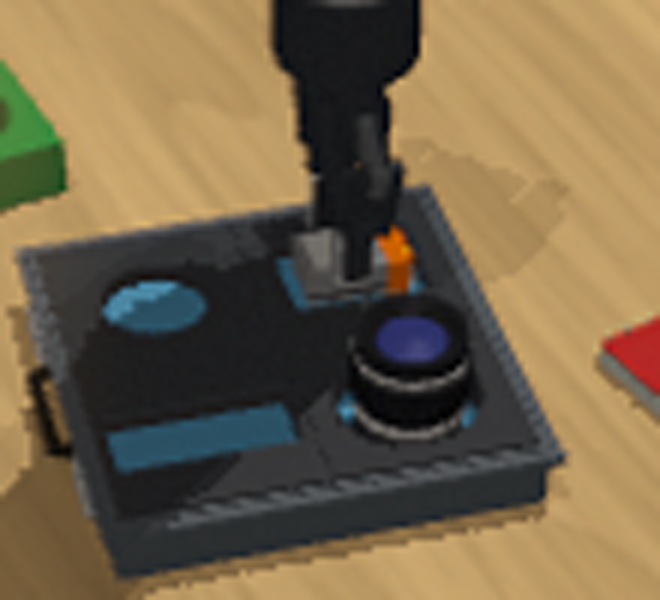

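Battery sits within the pocket outline; keep lowering until contact.

```bash
python3 -m handwheel '[[0,0,0.04,0,0,0],[0,0,0,0,0,0]]'
python3 -m handwheel '[[0,0,0.04,0,0,0],[0,0,0,0,0,0]]'
```

```text
clock: 27.32
position: [0.6237, 0.2858, 0.0417]
tool_rot: [-3.141, -0.0, 2.941]
force: [-0.8, -1.4, -0.5]
grip_width: 0.0366
clock: 27.58
position: [0.6238, 0.2857, 0.0407]
tool_rot: [-3.141, -0.0, 2.941]
force: [0.2, 0.8, -1.2]
grip_width: 0.0361
```

```bash
python3 -m handwheel '[[0,0,0.04,0,0,0],[0,0,0,0,0,0]]'
python3 -m handwheel '[[0,0,0.02,0,0,0],[0,0,0,0,0,0]]'
```

```text
clock: 27.82
position: [0.6238, 0.2858, 0.0399]
tool_rot: [3.142, 0.0, 2.941]
force: [-0.6, -0.3, 2.1]
grip_width: 0.0365
clock: 28.08
position: [0.6239, 0.2858, 0.0399]
tool_rot: [3.141, 0.0, 2.941]
force: [-2.7, -1.3, 9.5]
grip_width: 0.0364
```

```bash
python3 -m handwheel '[[0,0,-0.04,0,0,0],[0,0,0,0,0,0]]'
python3 -m handwheel '[[0,0,0,0,0,0],[0,0,0,0,0,0],[0,0,0,0,0,0]]' -0.2
python3 -m handwheel '[[0,0,-0.5,0,0,0],[0,0,-1,0,0,0],[0,0,-1,0,0,0],[0,0,-1,0,0,0],[0,0,-1,0,0,0]]'
python3 - <<'E'
from h import *
s=shot('side','b5')['pixels'][90:190,200:310]
cv2.imwrite('pics/b5.png',cv2.resize(s,None,fx=6,fy=6,interpolation=cv2.INTER_CUBIC))
E
python3 -m handwheel '[[0,0,0,0,0,0.0273],[0,0,0,0,0,0.0273],[0,0,0,0,0,0.0273],[0,0,0,0,0,0.0273],[0,0,0,0,0,0.0273],[0,0,0,0,0,0.0273],[0,0,0,0,0,0.0273],[0,0,0,0,0,0.0273]]' -0.35
```

```text
clock: 28.32
position: [0.6238, 0.2858, 0.0402]
tool_rot: [-3.142, 0.0, 2.941]
force: [0.1, -0.8, -0.5]
grip_width: 0.0363
clock: 28.7
position: [0.6238, 0.2858, 0.0403]
tool_rot: [3.142, -0.0, 2.941]
force: [-0.5, -0.1, 0.9]
grip_width: 0.0511
clock: 29.32
position: [0.6239, 0.2858, 0.1547]
tool_rot: [3.141, 0.001, 2.941]
force: [-0.0, -0.7, -0.3]
grip_width: 0.0512
clock: 30.38
position: [0.6238, 0.286, 0.1536]
tool_rot: [3.141, -0.001, 1.563]
force: [0.6, -0.2, 0.4]
grip_width: 0.0579
```

View pics/b5.png

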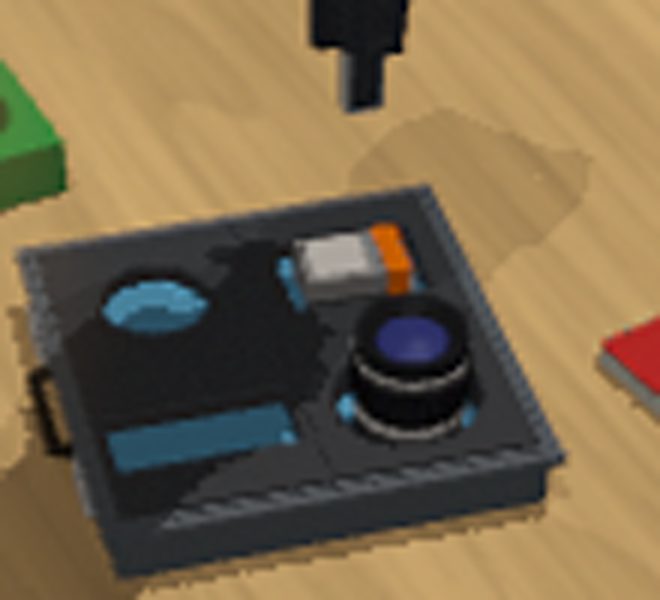

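```bash
python3 -m handwheel '[[-1,-0.08,0,0,0,0],[-1,-0.08,0,0,0,0],[-1,-0.08,0,0,0,0],[-1,-0.08,0,0,0,0],[-1,-0.08,0,0,0,0],[-1,-0.08,0,0,0,0],[-1,-0.08,0,0,0,0],[-1,-0.08,0,0,0,0]]' >/dev/null
python3 -m handwheel '[[-1,-0.08,0,0,0,0],[-1,-0.08,0,0,0,0],[-1,-0.08,0,0,0,0],[-1,-0.08,0,0,0,0],[-1,-0.08,0,0,0,0],[-1,-0.08,0,0,0,0],[-1,-0.08,0,0,0,0],[-1,-0.08,0,0,0,0]]' >/dev/null
python3 -m handwheel '[[-1,-0.08,0,0,0,0],[-1,-0.08,0,0,0,0],[-1,-0.08,0,0,0,0],[-1,-0.08,0,0,0,0],[-1,-0.08,0,0,0,0],[-1,-0.08,0,0,0,0],[-1,-0.08,0,0,0,0],[-1,-0.08,0,0,0,0]]'
python3 -m handwheel '[[-0.7,-0.08,0,0,0,0.0265],[0,0,0,0,0,0.0265],[0,0,0,0,0,0.0265],[0,0,0.8,0,0,0.0265],[0,0,0.8,0,0,0.0265],[0,0,0,0,0,0],[0,0,0,0,0,0]]'
python3 - <<'E'
from h import *
s=shot('side','k1')['pixels'][220:350,300:440]
cv2.imwrite('pics/k1.png',cv2.resize(s,None,fx=5,fy=5,interpolation=cv2.INTER_CUBIC))
E
```

```text
clock: 33.38
position: [0.5738, -0.3156, 0.1528]
tool_rot: [-3.142, -0.0, 1.569]
force: [0.4, 0.3, -0.2]
grip_width: 0.0577
clock: 34.25
position: [0.5725, -0.3322, 0.1135]
tool_rot: [3.141, -0.0, 0.74]
force: [-0.8, 0.7, 0.3]
grip_width: 0.0576
```

View pics/k1.png

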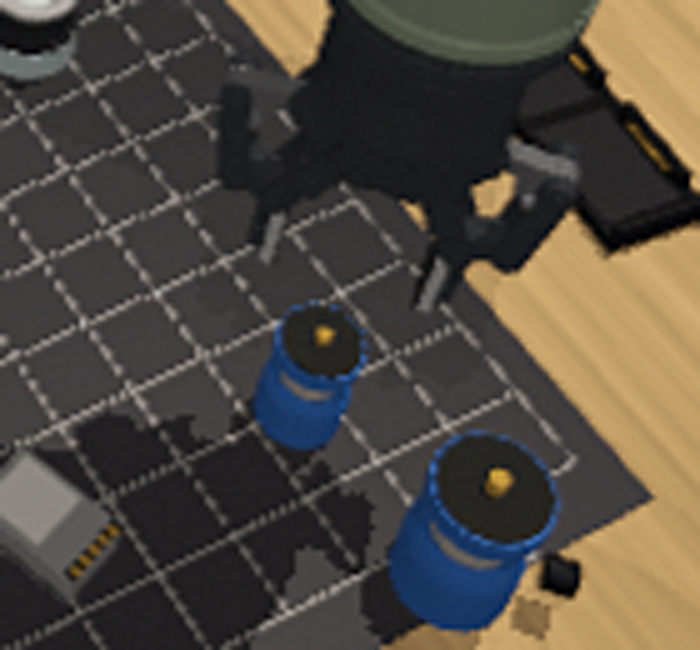

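```bash
python3 -m handwheel '[[0.03,0.03,0.8,0,0,0],[0,0,0.8,0,0,0],[0,0,0.8,0,0,0],[0,0,0.6,0,0,0],[0,0,0,0,0,0]]' -0.25
python3 -m handwheel '[[0,0,0,0,0,0],[0,0,0,0,0,0],[0,0,0,0,0,0],[0,0,0,0,0,0]]' 1 40
python3 -m handwheel '[[0,0,-0.3,0,0,0],[0,0,-0.7,0,0,0],[0,0,-1,0,0,0],[0,0,-1,0,0,0],[0,0,0,0,0,0]]'
python3 - <<'E'
from h import *
s=shot('side','k2')['pixels'][200:350,300:440]
cv2.imwrite('pics/k2.png',cv2.resize(s,None,fx=4,fy=4,interpolation=cv2.INTER_CUBIC))
E
```

```text
clock: 34.92
position: [0.5729, -0.3314, 0.0363]
tool_rot: [-3.14, 0.001, 0.736]
force: [0.1, -0.2, 0.1]
grip_width: 0.0533
clock: 35.42
position: [0.5738, -0.3318, 0.0383]
tool_rot: [3.141, -0.0, 0.736]
force: [0.6, 0.2, 2.9]
grip_width: 0.0382
clock: 36.05
position: [0.5745, -0.3323, 0.1156]
tool_rot: [3.138, -0.001, 0.736]
force: [1.1, -0.0, -2.1]
grip_width: 0.0381
```

View pics/k2.png

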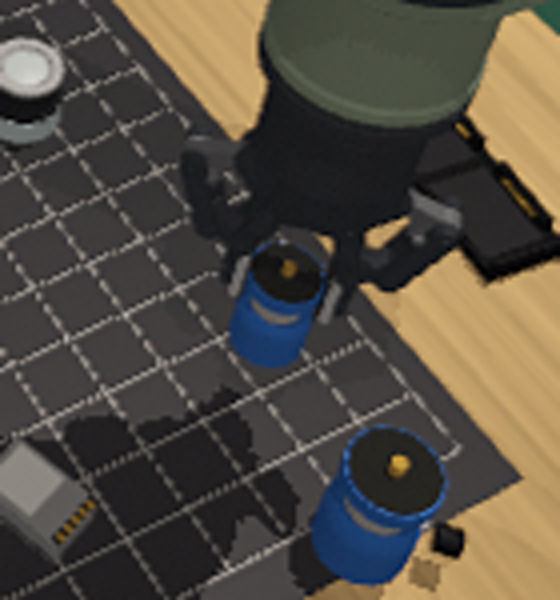

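```bash
python3 -m handwheel '[[0,0,-1,0,0,0],[0,0,-0.8,0,0,0],[0.74,-0.97,0,0,0,0],[0.74,-0.97,0,0,0,0],[0.74,-0.97,0,0,0,0],[0.74,-0.97,0,0,0,0],[0.74,-0.97,0,0,0,0],[0.74,-0.97,0,0,0,0]]'
python3 -m handwheel '[[0.74,-0.97,0,0,0,0],[0.74,-0.97,0,0,0,0],[0.74,-0.97,0,0,0,0],[0.74,-0.97,0,0,0,0],[0.74,-0.97,0,0,0,0],[0.74,-0.97,0,0,0,0],[0.74,-0.97,0,0,0,0],[0.74,-0.97,0,0,0,0]]'
python3 -m handwheel '[[0.74,-0.97,0,0,0,0],[0.74,-0.97,0,0,0,0],[0.74,-0.97,0,0,0,0],[0.74,-0.97,0,0,0,0],[0.74,-0.97,0,0,0,0],[0.74,-0.97,0,0,0,0],[0.7,-0.9,0,0,0,0],[0,0,0,0,0,0]]'
python3 - <<'E'
from h import *
s=shot('side','k3')['pixels'][60:190,170:310]
cv2.imwrite('pics/k3.png',cv2.resize(s,None,fx=5,fy=5,interpolation=cv2.INTER_CUBIC))
o=bot.observe(); p=o['position'];y=o['tool_rot'][2]; d=np.array([.5229,.3062])-p[:2]; c,s=np.cos(y),np.sin(y)
print(o['clock'],(c*d[0]+s*d[1])/.025,(s*d[0]-c*d[1])/.025,o['qpos'].round(2))
E
```

```text
clock: 37.1
position: [0.5579, -0.1483, 0.1579]
tool_rot: [-3.141, -0.0, 0.736]
force: [1.2, -0.0, -1.0]
grip_width: 0.0382
clock: 38.1
position: [0.5373, 0.0948, 0.1579]
tool_rot: [-3.141, 0.0, 0.736]
force: [0.7, 0.2, -1.4]
grip_width: 0.0382
clock: 39.1
position: [0.5192, 0.3069, 0.1575]
tool_rot: [-3.141, 0.0, 0.739]
force: [-0.7, -0.7, -1.5]
grip_width: 0.0386
39.15 0.12532950523216535 0.06003399097721823 [-0.97  0.63  0.51  1.75 -0.39  0.86 -1.12]
```

View pics/k3.png

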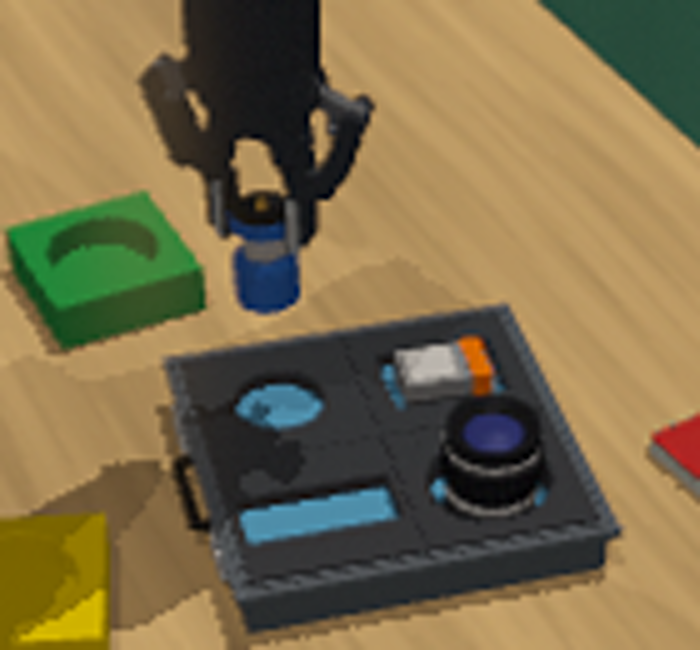

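```bash
python3 -m handwheel '[[0.12,0.06,0.8,0,0,0],[0,0,1,0,0,0],[0,0,0.8,0,0,0],[0,0,0.4,0,0,0],[0,0,0,0,0,0]]'
python3 - <<'E'
from h import *
s=shot('side','k4')['pixels'][100:190,190:300]
cv2.imwrite('pics/k4.png',cv2.resize(s,None,fx=6,fy=6,interpolation=cv2.INTER_CUBIC))
E
python3 -m handwheel '[[0,0,0.2,0,0,0],[0,0,0.2,0,0,0],[0,0,0.16,0,0,0],[0,0,0,0,0,0]]'
python3 -m handwheel '[[0,0,0.04,0,0,0],[0,0,0,0,0,0]]'
```

```text
clock: 39.78
position: [0.5231, 0.3051, 0.0822]
tool_rot: [3.142, 0.001, 0.736]
force: [0.5, 0.6, -1.0]
grip_width: 0.0381
clock: 40.33
position: [0.523, 0.3054, 0.0685]
tool_rot: [-3.142, 0.001, 0.736]
force: [-0.6, -0.0, -1.3]
grip_width: 0.0384
clock: 40.58
position: [0.5232, 0.3055, 0.0678]
tool_rot: [3.142, -0.0, 0.736]
force: [-0.2, 1.1, -0.9]
grip_width: 0.0386
```

View pics/k4.png

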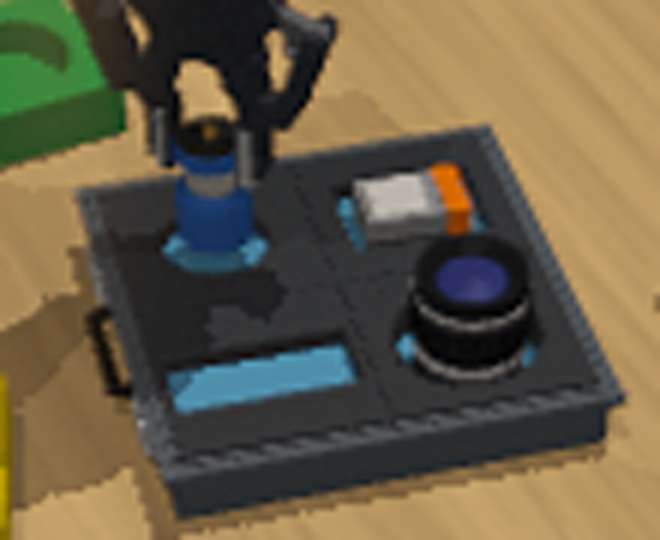

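Centred over the small round pocket. Lower to contact.

```bash
python3 -m handwheel '[[0,0,0.04,0,0,0],[0,0,0.04,0,0,0],[0,0,0,0,0,0]]'
python3 -m handwheel '[[0,0,0.04,0,0,0],[0,0,0,0,0,0]]'
```

```text
clock: 40.95
position: [0.5232, 0.3055, 0.0657]
tool_rot: [3.142, 0.0, 0.736]
force: [-0.5, 0.7, -1.6]
grip_width: 0.0381
clock: 41.2
position: [0.5231, 0.3055, 0.0647]
tool_rot: [3.142, 0.0, 0.736]
force: [-0.3, -0.8, -1.7]
grip_width: 0.0381
```

```bash
python3 -m handwheel '[[0,0,0.03,0,0,0],[0,0,0,0,0,0]]'
python3 -m handwheel '[[0,0,0.02,0,0,0],[0,0,0,0,0,0]]'
```

```text
clock: 41.45
position: [0.5234, 0.3055, 0.0643]
tool_rot: [3.142, -0.0, 0.736]
force: [-0.4, -0.1, 2.6]
grip_width: 0.0383
clock: 41.7
position: [0.5235, 0.3056, 0.0641]
tool_rot: [3.142, -0.001, 0.736]
force: [-1.2, -0.9, 10.5]
grip_width: 0.0383
```

```bash
python3 -m handwheel '[[0,0,-0.03,0,0,0],[0,0,0,0,0,0]]'
python3 -m handwheel '[[0,0,0,0,0,0],[0,0,0,0,0,0],[0,0,0,0,0,0]]' -0.35
python3 -m handwheel '[[0,0,-0.5,0,0,0],[0,0,-1,0,0,0],[0,0,-1,0,0,0],[0,0,-1,0,0,0],[0,0,-0.5,0,0,-0.0266],[0,0,0,0,0,-0.0266],[0,0,0,0,0,-0.0266],[0,0,0,0,0,-0.0266]]'
python3 - <<'E'
from fit import *
ob=[]
for n in('top','side'):
    p=shot(n,'k5'+n)
    for d in bot.trace(p,'remote')[:2]:
        ys,xs=np.nonzero(d['region']); print(n,d['score'],d['point'],len(xs))
    if n=='side': cv2.imwrite('pics/k5.png',cv2.resize(p['pixels'][100:190,190:300],None,fx=6,fy=6,interpolation=cv2.INTER_CUBIC))
    else: cv2.imwrite('pics/k5t.png',cv2.resize(p['pixels'][180:230,280:380],None,fx=7,fy=7,interpolation=cv2.INTER_CUBIC))
E
```

```text
clock: 41.95
position: [0.5232, 0.3055, 0.0643]
tool_rot: [3.142, 0.0, 0.736]
force: [-0.5, 0.8, 0.5]
grip_width: 0.0384
clock: 42.32
position: [0.5232, 0.3055, 0.0642]
tool_rot: [3.142, 0.0, 0.736]
force: [0.2, -0.9, 0.7]
grip_width: 0.0578
clock: 43.32
position: [0.5234, 0.3054, 0.1653]
tool_rot: [3.141, -0.0, 1.41]
force: [0.4, -0.4, -0.1]
grip_width: 0.0574
top 0.71 [306.8, 204.7] 248
side 0.69 [258.3, 244.6] 298
```

View pics/k5.png

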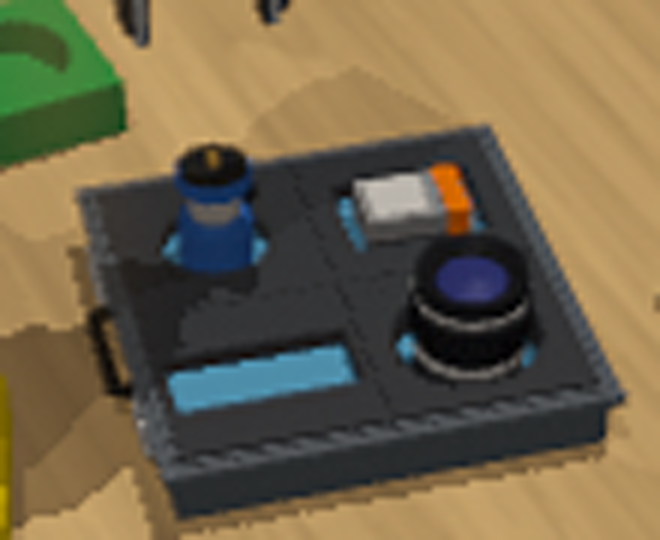

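View pics/k5t.png

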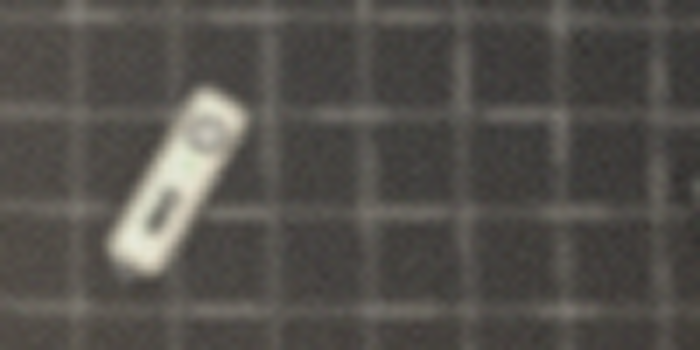

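Run:
```python
from fit import *
import pickle
P,_=pickle.load(open('tr.pkl','rb')); p=P['top']
for f in('top0','k5top'):
    im=cv2.imread(f'pics/{f}.png')[180:230,285:330]
    g=cv2.resize(im.min(2),None,fx=8,fy=8,interpolation=cv2.INTER_CUBIC)
    for th in(105,125):
        m=(g>th).astype(np.uint8); n,l,st,_=cv2.connectedComponentsWithStats(m); k=1+st[1:,4].argmax()
        pts=np.argwhere(l==k)[:,::-1].astype(np.float32); r=cv2.minAreaRect(pts); bx=cv2.boxPoints(r)
        W=np.array([ray(p,((b[0]+.5)/8-.5+285,(b[1]+.5)/8-.5+180),.02)[:2] for b in bx])
        e=W[1]-W[0],W[2]-W[1]; L=max(e,key=np.linalg.norm); L=L*np.sign(L[0])
        print(f,th,W.mean(0).round(4),[np.linalg.norm(a).round(4) for a in e],np.arctan2(L[1],L[0]).round(3))
```

```text
top0 105 [ 0.4425 -0.0879] [np.float64(0.0801), np.float64(0.0263)] -0.52
top0 125 [ 0.4426 -0.0884] [np.float64(0.0772), np.float64(0.0228)] -0.52
k5top 105 [ 0.4424 -0.0873] [np.float64(0.0826), np.float64(0.0292)] -0.514
k5top 125 [ 0.4424 -0.0884] [np.float64(0.0792), np.float64(0.0249)] -0.51
```

```bash
python3 -m handwheel '[[0,0,0,0,0,-0.0265],[-1,-0.2,0,0,0,0],[-1,-0.2,0,0,0,0],[-1,-0.2,0,0,0,0],[-1,-0.2,0,0,0,0],[-1,-0.2,0,0,0,0],[-1,-0.2,0,0,0,0],[-1,-0.2,0,0,0,0]]' -0.4
python3 -m handwheel '[[-1,-0.2,0,0,0,0],[-1,-0.2,0,0,0,0],[-1,-0.2,0,0,0,0],[-1,-0.2,0,0,0,0],[-1,-0.2,0,0,0,0],[-1,-0.2,0,0,0,0],[-1,-0.2,0,0,0,0],[-0.8,-0.2,0,0,0,0]]'
python3 -m handwheel '[[0,0,0.7,0,0,-0.0278],[0,0,0.7,0,0,-0.0278],[0,0,0.7,0,0,-0.0278],[0,0,0.7,0,0,-0.0278],[0,0,0.7,0,0,-0.0278],[0,0,0.7,0,0,-0.0278],[0,0,0,0,0,0],[0,0,0,0,0,0]]' -0.5
python3 - <<'E'
from h import *
s=shot('side','r1')['pixels'][180:290,200:320]
cv2.imwrite('pics/r1.png',cv2.resize(s,None,fx=5,fy=5,interpolation=cv2.INTER_CUBIC))
o=bot.observe(); p=o['position'];y=o['tool_rot'][2]; d=np.array([.442,-.089])-p[:2]; c,s=np.cos(y),np.sin(y)
print(o['clock'],(c*d[0]+s*d[1])/.025,(s*d[0]-c*d[1])/.025,o['qpos'].round(2))
E
```

```text
clock: 44.52
position: [0.4879, 0.129, 0.1644]
tool_rot: [3.142, -0.0, 1.57]
force: [0.4, -0.8, 0.1]
grip_width: 0.0601
clock: 45.52
position: [0.4477, -0.066, 0.1644]
tool_rot: [3.141, 0.0, 1.569]
force: [0.7, -0.0, 0.5]
grip_width: 0.0599
clock: 46.52
position: [0.4483, -0.0649, 0.0599]
tool_rot: [-3.142, 0.0, 2.614]
force: [0.4, -0.3, -0.1]
grip_width: 0.0644
46.575 -0.2597096527356881 -0.9690055322921117 [0.01 0.55 0.   2.17 0.   0.42 1.06]
```

View pics/r1.png

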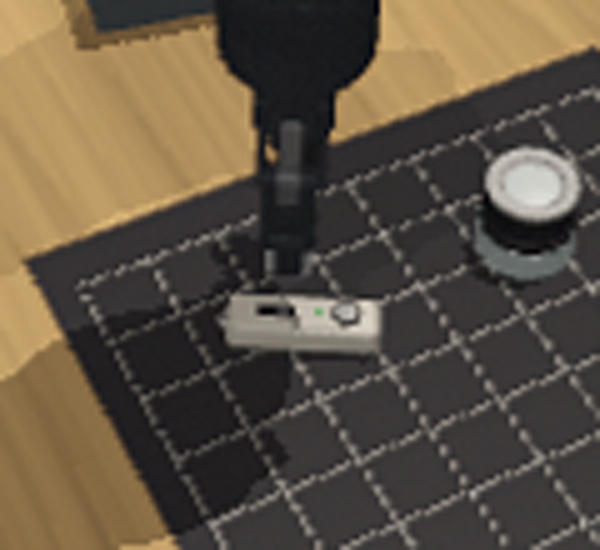

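```bash
python3 -m handwheel '[[-0.26,-0.97,0,0,0,0],[0,0,0,0,0,0],[0,0,0,0,0,0]]' -0.2
python3 - <<'E'
from h import *
s=shot('side','r2')['pixels'][180:290,200:320]
cv2.imwrite('pics/r2.png',cv2.resize(s,None,fx=5,fy=5,interpolation=cv2.INTER_CUBIC))
E
```

```text
clock: 46.95
position: [0.4422, -0.0885, 0.0598]
tool_rot: [3.141, 0.001, 2.618]
force: [0.0, -0.2, -0.7]
grip_width: 0.0512
```

View pics/r2.png

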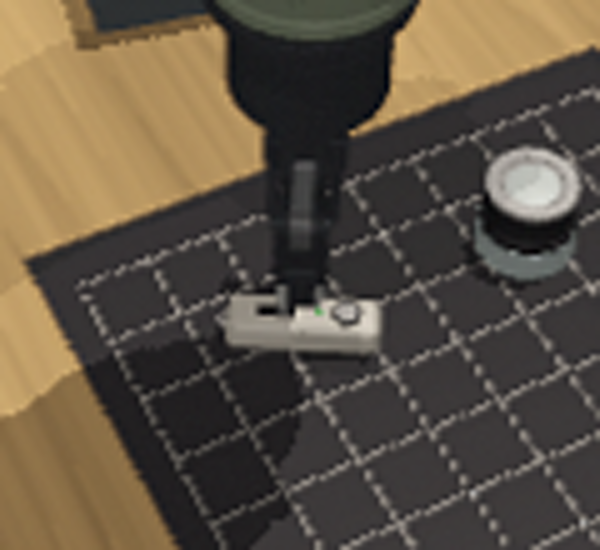

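```bash
python3 -m handwheel '[[0,0,0.6,0,0,0],[0,0,0.6,0,0,0],[0,0,0.5,0,0,0],[0,0,0.19,0,0,0],[0,0,0,0,0,0]]'
python3 -m handwheel '[[0,0,0,0,0,0],[0,0,0,0,0,0],[0,0,0,0,0,0],[0,0,0,0,0,0],[0,0,0,0,0,0]]' 1 40
python3 -m handwheel '[[0,0,-0.3,0,0,0],[0,0,-0.7,0,0,0],[0,0,-1,0,0,0],[0,0,-1,0,0,0],[0,0,0,0,0,0]]'
python3 - <<'E'
from h import *
s=shot('side','r3')['pixels'][150:280,200:320]
cv2.imwrite('pics/r3.png',cv2.resize(s,None,fx=4.5,fy=4.5,interpolation=cv2.INTER_CUBIC))
o=bot.observe(); p=o['position'];y=o['tool_rot'][2]; d=np.array([.5015,.2014])-p[:2]; c,s=np.cos(y),np.sin(y)
print(o['clock'],(c*d[0]+s*d[1])/.025,(s*d[0]-c*d[1])/.025,y)
E
```

```text
clock: 47.62
position: [0.4416, -0.0888, 0.0116]
tool_rot: [-3.141, -0.001, 2.619]
force: [-0.2, 0.1, 0.7]
grip_width: 0.0519
clock: 48.25
position: [0.4421, -0.0888, 0.0126]
tool_rot: [3.141, 0.001, 2.619]
force: [-1.9, 0.0, 6.1]
grip_width: 0.0226
clock: 48.88
position: [0.4428, -0.089, 0.089]
tool_rot: [3.14, 0.003, 2.619]
force: [-0.4, -0.1, -1.3]
grip_width: 0.0226
48.925 3.743444150443417 11.242064680764544 2.619169274379682
```

View pics/r3.png

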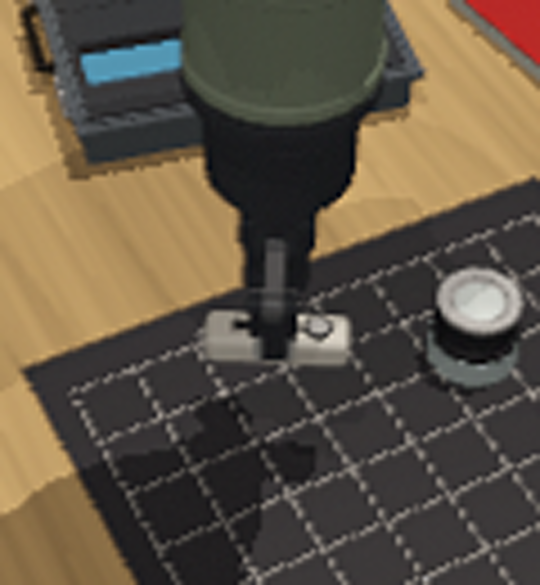

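```bash
python3 -m handwheel '[[0,0,-1,0,0,0],[0,0,-1,0,0,0],[0.31,0.94,0,0,0,0],[0.31,0.94,0,0,0,0],[0.31,0.94,0,0,0,0],[0.31,0.94,0,0,0,0],[0.31,0.94,0,0,0,0],[0.31,0.94,0,0,0,0]]'
python3 -m handwheel '[[0.31,0.94,0,0,0,0],[0.31,0.94,0,0,0,0],[0.31,0.94,0,0,0,0],[0.31,0.94,0,0,0,0],[0.31,0.94,0,0,0,0],[0.31,0.94,0,0,0,-0.0256],[0,0,0,0,0,-0.0256],[0,0,0,0,0,0]]'
python3 - <<'E'
from h import *
o=bot.observe(); p=o['position'];y=o['tool_rot'][2]; d=np.array([.5015,.2014])-p[:2]; c,s=np.cos(y),np.sin(y)
print(o['clock'],(c*d[0]+s*d[1])/.025,(s*d[0]-c*d[1])/.025,y)
E
```

```text
clock: 49.92
position: [0.4717, 0.0573, 0.1364]
tool_rot: [-3.141, -0.001, 2.619]
force: [0.1, -0.6, -0.8]
grip_width: 0.0225
clock: 50.92
position: [0.5016, 0.2018, 0.1363]
tool_rot: [-3.141, -0.001, 2.94]
force: [0.2, 0.2, -0.9]
grip_width: 0.0227
50.925 0.0009674492682562461 -0.015724675523305365 2.9401052358389217
```

```bash
python3 -m handwheel '[[0,0,0.8,0,0,0],[0,0,1,0,0,0],[0,0,0.8,0,0,0],[0,0,0.55,0,0,0],[0,0,0,0,0,0]]'
python3 - <<'E'
from h import *
s=shot('side','r4')['pixels'][100:195,190:310]
cv2.imwrite('pics/r4.png',cv2.resize(s,None,fx=6,fy=6,interpolation=cv2.INTER_CUBIC))
E
```

```text
clock: 51.55
position: [0.5015, 0.2016, 0.0575]
tool_rot: [-3.14, -0.001, 2.939]
force: [0.1, -0.5, -0.2]
grip_width: 0.0227
```

View pics/r4.png

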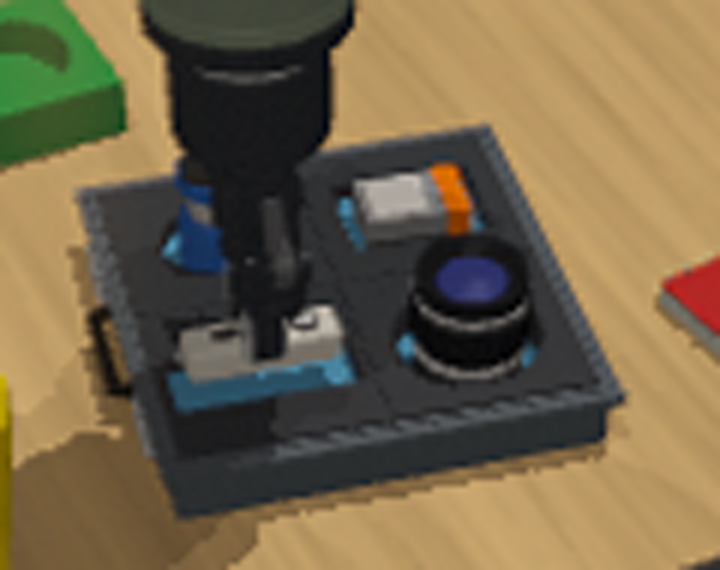

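```bash
python3 -m handwheel '[[0,0,0.2,0,0,0],[0,0,0.2,0,0,0],[0,0,0.16,0,0,0],[0,0,0,0,0,0]]'
python3 - <<'E'
from h import *
s=shot('side','r5')['pixels'][100:195,190:310]
cv2.imwrite('pics/r5.png',cv2.resize(s,None,fx=6,fy=6,interpolation=cv2.INTER_CUBIC))
E
python3 -m handwheel '[[0,0,0.04,0,0,0],[0,0,0.04,0,0,0],[0,0,0,0,0,0]]'
```

```text
clock: 52.1
position: [0.5018, 0.2019, 0.044]
tool_rot: [-3.141, -0.0, 2.941]
force: [-0.7, 0.9, -0.2]
grip_width: 0.0229
clock: 52.52
position: [0.502, 0.202, 0.0423]
tool_rot: [-3.142, -0.0, 2.941]
force: [-0.4, -0.6, -0.8]
grip_width: 0.0223
```

View pics/r5.png

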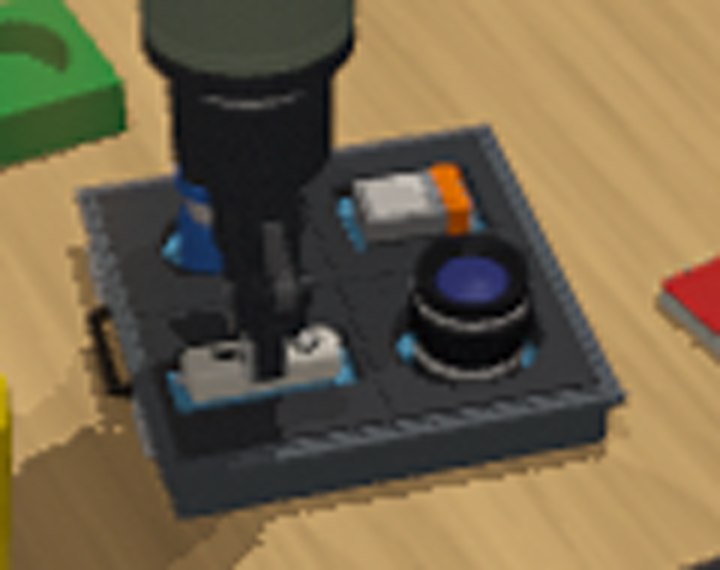

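```bash
python3 -m handwheel '[[0,0,0.04,0,0,0],[0,0,0.04,0,0,0],[0,0,0,0,0,0]]'
python3 -m handwheel '[[0,0,0.04,0,0,0],[0,0,0,0,0,0]]'
python3 -m handwheel '[[0,0,0.02,0,0,0],[0,0,0,0,0,0]]'
```

```text
clock: 52.9
position: [0.5019, 0.202, 0.0402]
tool_rot: [-3.141, -0.0, 2.941]
force: [0.4, -0.6, -0.3]
grip_width: 0.0227
clock: 53.15
position: [0.5019, 0.2019, 0.0392]
tool_rot: [-3.141, -0.0, 2.941]
force: [-0.1, -0.5, 0.5]
grip_width: 0.0226
clock: 53.4
position: [0.5019, 0.202, 0.0388]
tool_rot: [-3.142, -0.0, 2.941]
force: [0.2, 0.4, -0.9]
grip_width: 0.0227
```

```bash
python3 -m handwheel '[[0,0,0.02,0,0,0],[0,0,0,0,0,0]]'
python3 -m handwheel '[[0,0,0.02,0,0,0],[0,0,0,0,0,0]]'
```

```text
clock: 53.65
position: [0.502, 0.202, 0.0386]
tool_rot: [3.142, 0.0, 2.941]
force: [-1.8, -0.6, 8.1]
grip_width: 0.0226
clock: 53.9
position: [0.502, 0.202, 0.0386]
tool_rot: [3.141, 0.0, 2.941]
force: [-5.1, -1.9, 19.1]
grip_width: 0.0225
```

```bash
python3 -m handwheel '[[0,0,-0.04,0,0,0],[0,0,0,0,0,0]]'
python3 -m handwheel '[[0,0,0,0,0,0],[0,0,0,0,0,0],[0,0,0,0,0,0]]' 0
python3 -m handwheel '[[0,0,-0.4,0,0,0],[0,0,-1,0,0,0],[0,0,-1,0,0,0],[0,0,-1,0,0,0],[0,0,-1,0,0,0],[0,0,-1,0,0,0],[0,-1,0,0,0,0],[0,-1,0,0,0,0]]'
python3 -m handwheel '[[0,-1,0,0,0,0],[0,-1,0,0,0,0],[0,-1,0,0,0,0],[0,-1,0,0,0,0],[0,-1,0,0,0,0],[0,-1,0,0,0,0],[0,-1,0,0,0,0],[0,0,0,0,0,0]]'
python3 - <<'E'
from h import *
t=shot('top','et')['pixels']; s=shot('side','es')['pixels']
cv2.imwrite('pics/e1.png',cv2.resize(s[100:195,190:310],None,fx=6,fy=6,interpolation=cv2.INTER_CUBIC))
cv2.imwrite('pics/e2.png',cv2.resize(t[100:225,120:270],None,fx=5,fy=4.8,interpolation=cv2.INTER_CUBIC))
E
```

```text
clock: 54.15
position: [0.502, 0.202, 0.0388]
tool_rot: [3.142, 0.0, 2.941]
force: [-0.1, -0.9, -0.8]
grip_width: 0.023
clock: 54.52
position: [0.502, 0.202, 0.0388]
tool_rot: [-3.142, -0.0, 2.941]
force: [-0.2, 0.1, -0.3]
grip_width: 0.0431
clock: 55.52
position: [0.4919, 0.1525, 0.1748]
tool_rot: [3.141, 0.001, 2.941]
force: [0.4, 0.2, -0.4]
grip_width: 0.0429
clock: 56.52
position: [0.4568, -0.02, 0.1744]
tool_rot: [-3.141, 0.0, 2.938]
force: [-0.2, 1.2, 0.3]
grip_width: 0.0427
```

View pics/e1.png

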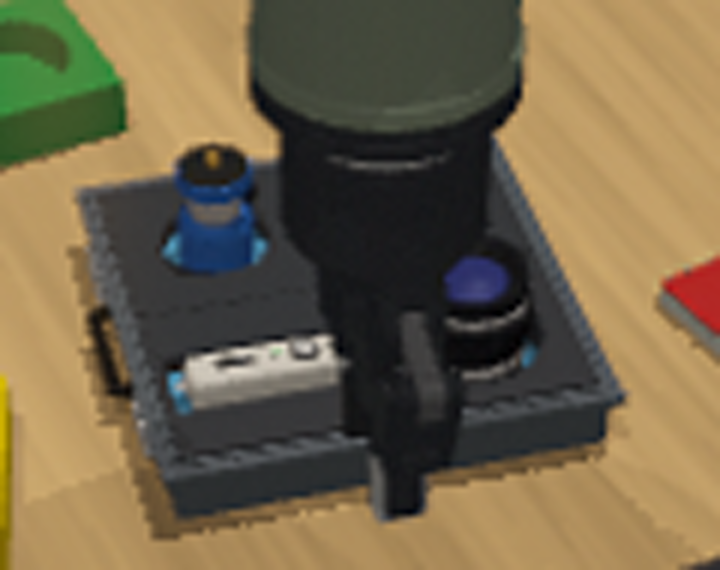

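View pics/e2.png

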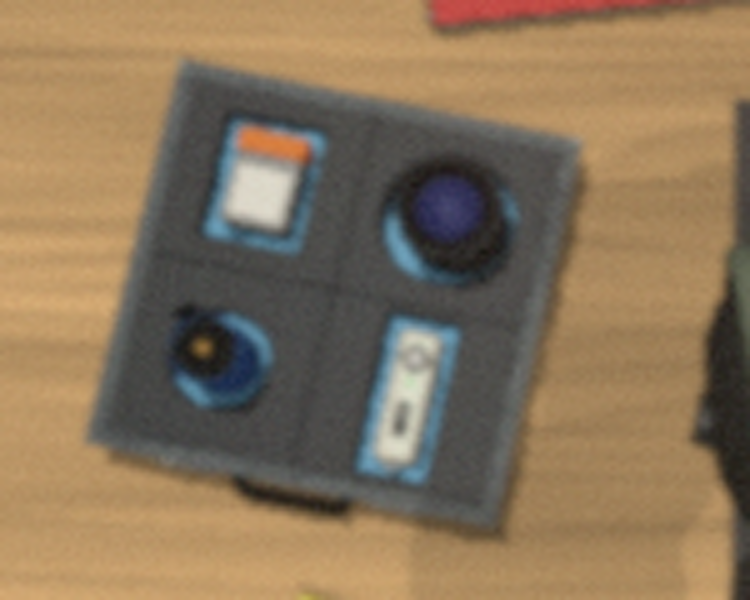

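View pics/es.png

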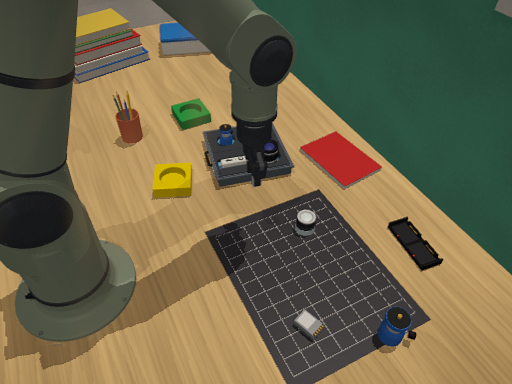

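All four sit inside their pockets. The flat battery, the loupe and the large ball head are where they were. The gripper is empty and clear of everything, so I am handing in.

Run:
```python
from h import *
print(bot.job_done(), bot.observe()['clock'])
```

```text
the job is handed in; nothing more can be done
the job is handed in; nothing more can be done
```

The camera kit is packed: I put the lens, the orange-covered battery, the smaller blue ball head and the remote into their foam pockets in that order. I handed the job in at about 57 s, and no verdict was reported.

- **Placing:** I lowered each thing until the wrist force showed contact. Contact came within about 0.3 mm of the pocket-floor heights given. I eased off before opening the fingers, so nothing was dropped. The highest force I read was about 22 N.
- **Last pictures:** The top view shows all four inside their pocket outlines, with the lens and ball head upright. The lens looks slightly off-centre in its larger pocket. In the side view the arm hid the battery and part of the lens, so those two rest on the top view and earlier side pictures.
- **Left alone:** The flat battery, the loupe, the larger ball head and the green and yellow look-alikes still appear where they started.
- **Disagreements:** The two cameras differed by about 2 to 3 mm on where the case lies, so I used a combined fit, within the 8 to 9 mm of clearance around each thing. My remote move stopped about 24 mm short because I counted one row too few. I corrected it before the grasp.

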